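Load the studio's ultrasonic bath with paint scrapers and start it

TASK

Clean-up after painting class: take every dirty scraper out of the wooden block and slide it blade-first, without ramming it, fully home in an empty slot of the ultrasonic bath's rack, so that its handle stands upright on the rack. When all are in, give the bath a dose of cleaner by pressing the pump head right down and letting it come back up, and then turn the start switch clockwise past its click to on. Leave the glass jar and the paint bottle where they are.

Things in the scene. Friction and masses are not known exactly. Their poses are not given: they have to be found in the camera images.
- bath: Ultrasonic cleaner, fixed, steel housing 200 (x) x 385 (y) x 125 mm tall, flat top; place and yaw vary. Origin mid-underside, z up. Along its y: start switch (y = -150 mm), aluminium rack with 4 slots, open dosing gap (140 to 180), and at the +y end a cradle with the white pump bottle (y = 232), its spout reaching back over the gap to y = 156.
- slot1 (a point): Mouth centre of rack slot 1 of 4 (56 mm apart along the bath's y; slot1 next to the switch, slot4 to the pump), level with the rack's top; axes as the bath's. Slot 52 mm long (x), 7 mm wide (y), walls 40 mm deep, 100 mm free depth. A scraper is home with the blade all inside and the end of the handle resting on the rack: its origin 65 mm below the mouth.
- slot2 (a point): Mouth centre of rack slot 2 of 4 (56 mm apart along the bath's y; slot1 next to the switch, slot4 to the pump), level with the rack's top; axes as the bath's. Slot 52 mm long (x), 7 mm wide (y), walls 40 mm deep, 100 mm free depth. A scraper is home with the blade all inside and the end of the handle resting on the rack: its origin 65 mm below the mouth.
- slot3 (a point): Mouth centre of rack slot 3 of 4 (56 mm apart along the bath's y; slot1 next to the switch, slot4 to the pump), level with the rack's top; axes as the bath's. Slot 52 mm long (x), 7 mm wide (y), walls 40 mm deep, 100 mm free depth. A scraper is home with the blade all inside and the end of the handle resting on the rack: its origin 65 mm below the mouth.
- slot4 (a point): Mouth centre of rack slot 4 of 4 (56 mm apart along the bath's y; slot1 next to the switch, slot4 to the pump), level with the rack's top; axes as the bath's. Slot 52 mm long (x), 7 mm wide (y), walls 40 mm deep, 100 mm free depth. A scraper is home with the blade all inside and the end of the handle resting on the rack: its origin 65 mm below the mouth.
- block: Loose beech tool block 84 (x) x 256 (y) x 65 mm tall, about 1.2 kg, in which the scrapers stand at the start. Origin mid-underside, z up. Four slots at y = -90, -30, 30 and 90 mm, each 52 mm long (x), 9 mm wide (y), 55 mm deep; a scraper in it can lean up to 6 degrees.
- scraper1: Paint scraper, red handle. May be absent. Stands in a slot of the block. Blade 44 wide x 3 thick x 65 long, handle 24 wide x 14 thick x 90 tall; 65 to 105 g. Origin mid-edge of the blade's tip: blade at z 0 to 65 mm, handle 65 to 155 mm. x across the blade's width, y through its thickness, z up the handle; a half turn about z makes no difference. Grip the handle's thickness from above.
- scraper2: Paint scraper, blue handle. May be absent. Stands in a slot of the block. Blade 44 wide x 3 thick x 65 long, handle 24 wide x 14 thick x 90 tall; 65 to 105 g. Origin mid-edge of the blade's tip: blade at z 0 to 65 mm, handle 65 to 155 mm. x across the blade's width, y through its thickness, z up the handle; a half turn about z makes no difference. Grip the handle's thickness from above.
- scraper3: Paint scraper, wooden handle. May be absent. Stands in a slot of the block. Blade 44 wide x 3 thick x 65 long, handle 24 wide x 14 thick x 90 tall; 65 to 105 g. Origin mid-edge of the blade's tip: blade at z 0 to 65 mm, handle 65 to 155 mm. x across the blade's width, y through its thickness, z up the handle; a half turn about z makes no difference. Grip the handle's thickness from above.
- scraper4: Paint scraper, green handle. May be absent. Stands in a slot of the block. Blade 44 wide x 3 thick x 65 long, handle 24 wide x 14 thick x 90 tall; 65 to 105 g. Origin mid-edge of the blade's tip: blade at z 0 to 65 mm, handle 65 to 155 mm. x across the blade's width, y through its thickness, z up the handle; a half turn about z makes no difference. Grip the handle's thickness from above.
- pump (a joint): How far the white pump head on the bottle is pressed, m: 0 up, 0.012 fully down. Straight down; a spring (4 N to start, 9 N at the bottom) brings it back up. 10 mm or more gives the dose.
- pump_top (a point): Centre of the pump head's round top (32 mm across), on the bottle's axis; 188 mm above the table when up.
- switch (a joint): Angle of the black start switch, rad: 0 off (white mark at the red dot), 1.2 on (white mark at the green dot), with a stop at each; grows clockwise seen from above. An over-centre spring (about 0.12 N m near the stops, none in the middle) pushes it back to 0 until it passes the middle at 0.6 and then snaps it on to 1.2.
- switch_grip (a point): On the switch's vertical axis, in its bar grip: bar 42 long x 14 mm thick, from 19 mm below to 9 mm above this point, on a disc of 22 mm radius; 154 mm above the table. The point turns with the switch: its x axis lies along the bar, along the bath's x when off.
- jar: Empty glass jar 72 mm across, 90 mm tall, loose, to be left alone. Origin at the centre of its underside.
- paint: White paint bottle with green cap, 84 mm across, 157 mm tall, loose, to be left alone. Origin at the centre of its underside.

How it is judged:
On the way, in this order (a step that is already met when the one before it is completed fails the run):
1. every scraper is home and upright in a slot of the bath's rack (z of scraper1 in the frame of bath between 0.055 and 0.065 m and x of scraper1 in the frame of bath between -0.01 and 0.01 m and y of scraper1 in the frame of bath between -0.062 and 0.127 m and angle between each of scraper1, scraper2, scraper3, scraper4's own z axis and vertical below 0.15 rad and angle between the x axis of each of scraper1, scraper2, scraper3, scraper4 and the x axis of bath, either way round below 0.15 rad and z of scraper2 in the frame of bath between 0.055 and 0.065 m and x of scraper2 in the frame of bath between -0.01 and 0.01 m and y of scraper2 in the frame of bath between -0.062 and 0.127 m and z of scraper3 in the frame of bath between 0.055 and 0.065 m and x of scraper3 in the frame of bath between -0.01 and 0.01 m and y of scraper3 in the frame of bath between -0.062 and 0.127 m and z of scraper4 in the frame of bath between 0.055 and 0.065 m and x of scraper4 in the frame of bath between -0.01 and 0.01 m and y of scraper4 in the frame of bath between -0.062 and 0.127 m), for 0.3 s.
2. then the pump head is pressed right down (10 mm or more of its 12) (value of joint pump above 0.01 m), for 0.1 s.
3. then the pump head has come back up (value of joint pump below 0.003 m), for 0.1 s.
4. then the switch is turned past its click to on (value of joint switch above 1 rad), for 0.2 s.
At the end, for the whole second after the job is handed in: Every scraper rests home in a rack slot, handle up: depth within 5 mm, within 10 mm of the slots' middle line, tilt under 0.15 rad, blade within 0.15 rad of the slots' direction; switch on (over 1.0 rad), pump head up (under 3 mm) (all of step 1 and value of joint switch above 1 rad and value of joint pump below 0.003 m and linear speed of each of scraper1, scraper2, scraper3, scraper4 below 0.02 m/s); the robot touches nothing.
It fails at once if a scraper is rammed into the bath (over 40 N) (contact force between any of scraper1, scraper2, scraper3, scraper4 and bath above 40 N).
It fails at once if the jar or the paint bottle is moved by more than 3 cm or tipped (distance of any of jar, paint from where it was at the start of the episode above 0.03 m or angle between any of jar, paint's own z axis and vertical above 0.3 rad).
Of scraper1, scraper2, scraper3, scraper4 only 3 to 4 are there at a start; the rules pass over those that are not, and their reading is None.
At some moment in a run one of block may be knocked a few centimetres aside while the robot is not near it.
It also fails if it takes over 210 s, if anything falls off the work surface, if the arm or the gripper's body presses on something with over 40 N, if the wrist force passes 120 N, or if a joint passes its speed limit or range.

ROBOT

A 7-joint arm with a two-finger parallel gripper is mounted at the origin on the work surface. World frame = base frame: x ahead of the robot, y to its left, z up, the work surface at z = 0. Lengths are in m, angles in rad, forces in N, time in s.
With the tool pointing down it reaches from about 0.4 to 0.85 m from the base axis. Payload 10.4 kg.
Tool frame: the origin (TCP) lies at the very end of the fingers, on their centre line; the grasp point (between the pads) lies 19 mm behind it; z points along the fingers, y is the line along which they close (so a half turn about z gives the same grasp; the last joint's range is limited). The gripper opens to 85 mm and grips with 20 to 120 N. Pads are 22 mm wide; open, the fingers measure 114 mm over their backs; the gripper's body (76 mm by 85 mm) begins 54 mm behind the grasp point. The pads swing forward as they close: fully open they stand 13 mm farther back than shut.
Start: joints at [-1.238, 0.332, -0.065, 1.46, 0.022, 1.35, -0.088], TCP at [0.218, 0.586, 0.231] pointing down, gripper open.
Joint ranges: [-2.6, 2.6], [-0.5, 2.12], [-1.47, 1.34], [0.16, 2.42], [-1.27, 4.41], [0.06, 2.06], [-2.6, 2.6]. Speed limits (rad/s): [2.22, 2.22, 2.79, 2.79, 3.14, 3.14, 3.14].

INTERFACE

Orientations are given as a unit quaternion [x, y, z, w].
In Python, from workcell import * gives the robot as it stands. The module is installed in compiled form; this text tells all that it offers.
- The arm moves only by the tool carry_out, never from a script. Its argument "motion" is a list of rows, each an object with "xyz": the shift along the tool's x, y, z in m, a list of three; "angular": the turn, a rotation vector about the tool's x, y, z in degrees, a list of three. A call has 1 to 12 rows; each row is the pose to reach, as a shift and turn from the pose commanded when the call began, along the tool's axes at that moment; what a row does not reach only later rows make up. A row lasts 1/10 s, in which the tool goes at most 50 mm and 8.59 degrees, less where a joint would pass 70% of its speed; a pose out of reach is approached as far as the arm can. A call with a gripper value outside its range is refused whole. "hand" is the opening, from 0 (shut) to 1 (fully open), set as the call begins (left out, the last holds). The fingers move at their own pace and stop on an object; "grip_force" is the grip in N (left out, the last holds). Time passes only in rows, so rows that repeat a pose let the fingers close. It gives the time, the measured TCP pose, the force, the opening and the grip force at its end, in the units of the state.
- get_obs(): the state, without advancing time (a new reading comes with each control period).
- camera(name): name is "scene" or "side" or "wrist"; returns a dict with "img" (384x512x3 uint8, red, green, blue), "fx", "fy", "cx", "cy" (pixels), "extrinsics" (4x4, takes a point from camera to world coordinates). Camera axes: x right, y up, looking along -z (the intrinsics and any distortion apply to the point x, -y, -z); pixel columns grow to the right and rows downward; lengths in m; the calibration is good to about 2 mm. A picture is of the moment at which its call begins. There is no depth.
- hand_in(): hands the job in; it is judged then, once.
The state is a dict: "clock": time; "joint_pos": joint angles; "joint_velocities": joint speeds; "tau": joint torques, N m; "position": TCP position; "ee_rot": TCP orientation; "ft_force": force on the tool from outside, world axes, zero at the start; "torque": the same for the moment, N m; "grip_width": opening from 0.0 (shut) to 1.0 (fully open); "grasp_force": force on a finger pad.
Only numpy, scipy, OpenCV 4.12 (cv2) and the standard library are available. Lean on these libraries where they do the work, as an engineer would, in place of code of your own. Each camera call takes 0.05 s, during which the arm holds its last target. There are 200 camera calls.

## Working session

There is one attempt and no reset: what is moved stays moved. The work goes in short steps, Python scripts to look and compute and a tool call to move; the robot and the scene stay as the last step left them, time stands still between calls to the robot, and variables do not carry over. Pictures are saved under pics/ and viewed, at most 18 in all, crops included, and the job is handed in when it is done.

Besides the shell and the picture viewer there is one more tool, called after "Call:" as name(argument=value, ...) on one line, values as JSON. carry_out: Moves the arm, as the interface text tells. Its arguments: {"type":"object","properties":{"motion":{"type":"array"},"hand":{"type":"number"},"grip_force":{"type":"number"}},"required":["motion"]}

```bash
mkdir -p pics; ls; python3 - <<'E'
from workcell import *
import cv2, numpy as np
o=get_obs(); print(o)
for n in ["scene","side"]:
    c=camera(n); cv2.imwrite(f"pics/{n}0.png",cv2.cvtColor(c["img"],cv2.COLOR_RGB2BGR))
    print(n,c["fx"],c["fy"],c["cx"],c["cy"],c["extrinsics"],[k for k in c])
E
```

```text
pics
{'clock': 0.0, 'joint_pos': array([-1.23759221,  0.3329015 , -0.06468269,  1.46096454,  0.0216156 ,
        1.34986884, -0.08850468]), 'joint_velocities': array([-0.00034248,  0.00038811,  0.00155947, -0.00123999, -0.00025533,
       -0.00016239, -0.00042727]), 'tau': array([-2.13148346e-04, -6.25440645e+01,  4.91367630e-02, -3.91620326e+01,
        1.61715393e-02,  9.63205355e-03, -1.38370117e-05]), 'position': array([0.21760372, 0.58549468, 0.23048629]), 'ee_rot': array([ 1.76963185e-01,  9.84217206e-01, -7.18169242e-04, -8.49512573e-05]), 'ft_force': array([0.82587277, 0.40247608, 0.31910922]), 'torque': array([-0.01325047,  0.06878458, -0.03439481]), 'grasp_force': 0.0, 'grip_width': 0.9987902763417107}
scene 441.06952882626183 441.06952882626183 253.2837345973864 194.76987614933662 [[-0.61600091 -0.61788258  0.48863483  1.13553729]
 [ 0.78769542 -0.49013148  0.37323861  0.44309014]
 [ 0.00887767  0.61481074  0.78862472  1.03147075]
 [ 0.          0.          0.          1.        ]] ['img', 'fx', 'fy', 'cx', 'cy', 'extrinsics']
side 371.981036582887 371.981036582887 256.48771072251344 189.69319099204225 [[ 0.99843696  0.04031914 -0.03870396  0.5486559 ]
 [-0.05471185  0.56369715 -0.82416754 -0.70257569]
 [-0.01141242  0.8249969   0.56502201  0.61599907]
 [ 0.          0.          0.          1.        ]] ['img', 'fx', 'fy', 'cx', 'cy', 'extrinsics']
```

View pics/scene0.png

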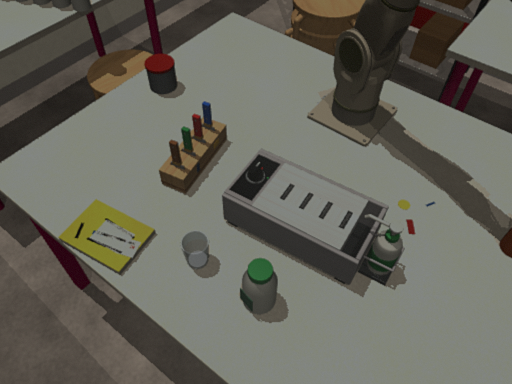

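View pics/side0.png

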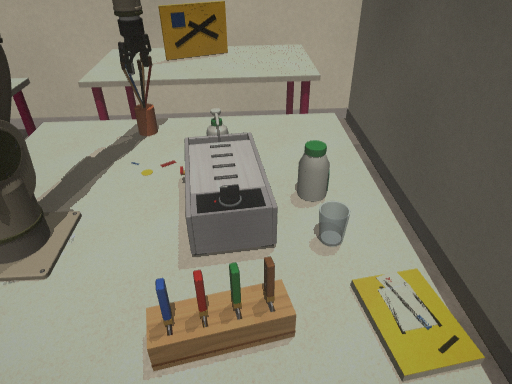

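Both views show the bath with its switch towards the block and its pump at the far end. All four scrapers stand in the block: blue, red, green and wood at side-view pixels (163,300), (201,292), (236,285) and (269,280).

```bash
cat > h.py <<'E'
from workcell import *
import cv2, numpy as np
from scipy.spatial.transform import Rotation as R
def ray(c,u,v):
    d=c["extrinsics"][:3,:3]@np.array([(u-c["cx"])/c["fx"],-(v-c["cy"])/c["fy"],-1]); return c["extrinsics"][:3,3],d/np.linalg.norm(d)
def onz(c,u,v,z):
    o,d=ray(c,u,v); return o+d*(z-o[2])/d[2]
def proj(c,p):
    E=c["extrinsics"]; q=E[:3,:3].T@(np.asarray(p)-E[:3,3]); return np.array([c["cx"]+c["fx"]*q[0]/-q[2],c["cy"]-c["fy"]*q[1]/-q[2]])
def tri(c1,p1,c2,p2):
    o1,d1=ray(c1,*p1);o2,d2=ray(c2,*p2)
    t=np.linalg.lstsq(np.stack([d1,-d2],1),o2-o1,rcond=None)[0]
    a,b=o1+t[0]*d1,o2+t[1]*d2; return (a+b)/2,np.linalg.norm(a-b)
def blobs(mask,lo,hi):
    n,l,s,cc=cv2.connectedComponentsWithStats(mask.astype(np.uint8)); 
    return [(cc[i],s[i],np.argwhere(l==i)[:,::-1]) for i in range(1,n) if lo<=s[i,4]<=hi]
E
python3 - <<'E'
from h import *
np.set_printoptions(precision=4,suppress=True)
for n,(x0,y0,x1,y1) in {"scene":(225,150,415,280),"side":(140,100,310,360)}.items():
    c=camera(n); im=c["img"]; g=cv2.cvtColor(im,cv2.COLOR_RGB2GRAY)
    crop=im[y0:y1,x0:x1]; k=4 if n=="scene" else 2.3
    cv2.imwrite(f"pics/{n}c.png",cv2.cvtColor(cv2.resize(crop,None,fx=k,fy=k,interpolation=cv2.INTER_CUBIC),cv2.COLOR_RGB2BGR))
    for ctr,s,p in blobs(g<70,8,400):
        if x0<ctr[0]<x1 and y0<ctr[1]<y1:
            print(n,ctr,s, onz(c,*ctr,.125))
    hsv=cv2.cvtColor(im,cv2.COLOR_RGB2HSV)
    for col,(lo,hi) in {"blue":((105,120,40),(125,255,255)),"green":((45,100,30),(85,255,255)),"red":((172,130,60),(180,255,255)),"red0":((0,170,60),(4,255,255)),"wood":((4,80,30),(14,255,120))}.items():
        for ctr,s,p in blobs(cv2.inRange(hsv,lo,hi)>0,40,600): print(n,col,ctr,s)
E
```

```text
scene [286.7273 191.4416] [280 184  14  16  77] [0.5106 0.076  0.125 ]
scene [305.7722 200.5443] [299 193  14  16  79] [0.5045 0.132  0.125 ]
scene [325.2048 209.8916] [319 202  13  17  83] [0.4986 0.1874 0.125 ]
scene [345.4157 219.3933] [339 211  13  18  89] [0.4921 0.2429 0.125 ]
scene [410.2237 226.5395] [407 220   8  14  76] [0.4109 0.3801 0.125 ]
scene blue [206.5327 111.8972] [203 102   8  22 107]
scene green [186.378  137.8031] [182 127  10  23 127]
scene green [391.1327 236.7551] [385 230  14  13  98]
scene green [383.4674 260.8696] [371 253  25  15  92]
scene green [259.7588 270.3493] [248 259  25  25 481]
scene green [377.0806 266.9355] [369 262  19   9  62]
scene red0 [158.8109  62.607 ] [145  54  29  18 402]
scene red0 [410.15   226.3833] [407 220   7  14  60]
scene wood [424.7064  31.211 ] [416  11  22  35 109]
scene wood [440.9375  43.1667] [435  35  12  17  48]
scene wood [434.7385  47.0923] [429  36  15  22  65]
scene wood [423.8727  60.3091] [412  54  20  13  55]
scene wood [174.5468 150.8777] [169 140  12  23 139]
scene wood [506.6569 243.3515] [499 228  13  30 239
[... 1136 characters left out ...]
25 ]
side [201.8161 353.7668] [152 339 109  28 223] [ 0.482  -0.3936  0.125 ]
side blue [178.0354  19.177 ] [171  13  14  14 113]
side blue [162.043  298.4106] [156 279  14  41 302]
side green [315.7179 146.5128] [305 141  21  15 195]
side green [235.1021 282.6021] [229 263  12  41 284]
side red [ 99.8355 106.9803] [ 93  88  14  32 152]
side red [ 24.0625 114.901 ] [ 13  93  21  42 192]
side red [304.5431 102.8103] [301  92   8  21 116]
side red0 [197.3867 275.8133] [194 271   8  12  75]
side red0 [201.2836 304.1493] [198 296   8  15  67]
side wood [269.3178 276.1279] [264 257  11  40 258]
side wood [202.6538 301.7308] [197 295  10  16  52]
side wood [222.4502 348.5636] [158 331 137  35 291]
```

View pics/scenec.png

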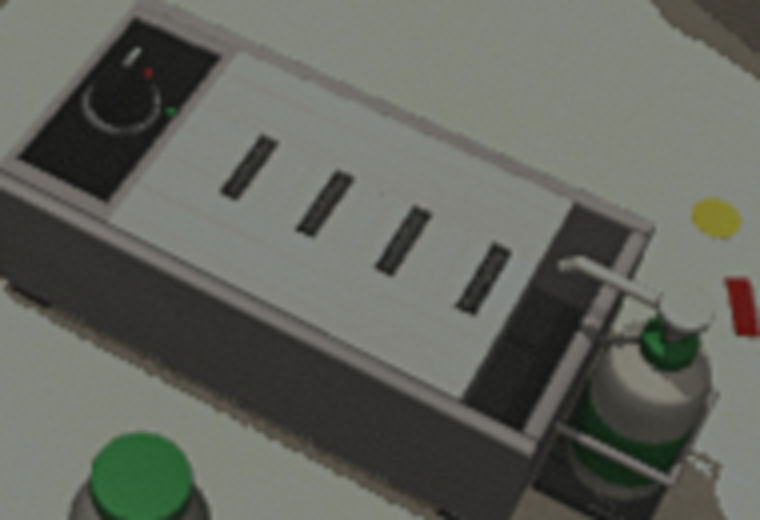

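View pics/sidec.png

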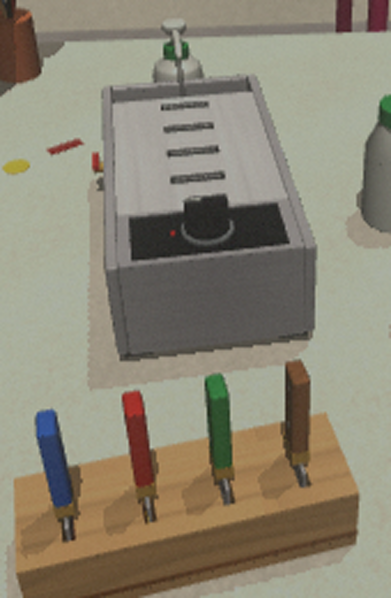

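The scene crop shows four empty slots, and casting them onto z = 0.125 gives a 56 mm pitch. The switch is at the -y end with its white mark at the red dot. The pump bottle is at the +y end with its spout over the gap. Next I triangulate the handles and check the slots against the side view.

```bash
cat >> h.py <<'E'
def ycam(): return {n:camera(n) for n in("scene","side")}
def handle(c,col,box=None):
    hsv=cv2.cvtColor(c["img"],cv2.COLOR_RGB2HSV); H,S,V=[hsv[...,i].astype(int) for i in range(3)]
    m={"blue":(H>100)&(H<130)&(S>90),"green":(H>40)&(H<90)&(S>80),"red":((H>165)|(H<5))&(S>110),"wood":((H>170)|(H<13))&(S>60)&(V<105)}[col]
    if box: k=np.zeros(m.shape,bool); k[box[1]:box[3],box[0]:box[2]]=1; m=m&k
    b=max(blobs(m,20,2000),key=lambda b:b[1][4]); p=b[2].astype(float); mu=p.mean(0)
    d=np.linalg.svd(p-mu,full_matrices=False)[2][0]; d*=np.sign(d[1]); t=(p-mu)@d
    return mu+d*np.percentile(t,1),mu,mu+d*np.percentile(t,99),len(p)
def goto(pos,yaw=None,axis=None,cur=None):
    """shift/turn in tool axes to TCP pos with tool down, tool-y at angle yaw (deg)"""
    o=get_obs(); R0=R.from_quat(o["ee_rot"])
    if yaw is None: R1=R0
    else:
        a=np.radians(yaw); y=np.array([np.cos(a),np.sin(a),0]); z=np.array([0,0,-1.]) if axis is None else -np.asarray(axis)/np.linalg.norm(axis)
        y-=z*(y@z); y/=np.linalg.norm(y); R1=R.from_matrix(np.stack([np.cross(y,z),y,z],1))
    s=R0.inv().apply(np.asarray(pos)-o["position"]); r=(R0.inv()*R1).as_rotvec(degrees=True)
    print("xyz",s.round(4),"ang",r.round(2),"| t",round(o["clock"],2),"pos",o["position"].round(4),"rows",np.ceil(max(np.linalg.norm(s)/.05,np.linalg.norm(r)/8.59)))
E
python3 - <<'E'
from h import *
np.set_printoptions(precision=4,suppress=True)
C=ycam(); a,b=C["scene"],C["side"]
for col in["blue","red","green","wood"]:
    h1=handle(a,col,(140,90,230,190)); h2=handle(b,col,(140,240,300,340))
    t,m,e=[tri(a,h1[i],b,h2[i]) for i in range(3)]
    print(col,h1[3],h2[3],"top",t[0],t[1].round(4),"mid",m[0],m[1].round(4),"bot",e[0],e[1].round(4))
g=cv2.cvtColor(b["img"],cv2.COLOR_RGB2GRAY)
S1=[(286.73,191.44),(305.77,200.54),(325.2,209.89),(345.42,219.39)]
for s in S1:
    u,v=proj(b,onz(a,*s,.125)).round().astype(int); w=g[v-6:v+7,u-18:u+19].astype(float)
    m=w<np.median(w)-25; bb=max(blobs(m,5,400),key=lambda q:q[1][4]); q=bb[0]+[u-18,v-6]
    print("slot",u,v,"side px",q,bb[1],tri(a,s,b,q), onz(b,*q,.125))
E
```

```text
blue 136 342 top [ 0.4133 -0.2913  0.1699] 0.0041 mid [ 0.4118 -0.293   0.1267] 0.0008 bot [ 0.4102 -0.2947  0.0782] 0.0025
red 135 303 top [ 0.4719 -0.2773  0.1701] 0.0035 mid [ 0.4708 -0.2784  0.1271] 0.0006 bot [ 0.4695 -0.2798  0.0775] 0.0029
green 146 336 top [ 0.5306 -0.2642  0.17  ] 0.0032 mid [ 0.53   -0.2653  0.125 ] 0.0 bot [ 0.5293 -0.2668  0.0774] 0.0035
wood 157 157 top [ 0.4709 -0.2826  0.155 ] 0.0024 mid [ 0.4701 -0.2834  0.1142] 0.0055 bot [ 0.4706 -0.2795  0.0769] 0.0033
slot 226 177 side px [225.4674 176.663 ] [ 6  3 24  6 92] (array([0.5096, 0.0759, 0.1246]), np.float64(0.0012666135373348955)) [0.5091 0.0759 0.125 ]
slot 224 165 side px [223.6667 165.2716] [ 6  4 24  6 81] (array([0.5039, 0.1318, 0.1246]), np.float64(0.0005912452833770033)) [0.5036 0.1314 0.125 ]
slot 222 155 side px [221.4521 154.8904] [ 7  4 22  5 73] (array([0.4973, 0.1873, 0.1244]), np.float64(0.0015937894984893823)) [0.4966 0.1872 0.125 ]
slot 220 145 side px [216.9669 140.281 ] [  0   0  37   5 121] (array([0.4899, 0.2458, 0.135 ]), np.float64(0.015509440642525258)) [0.4816 0.2755 0.125 ]
```

```bash
python3 -c "
from h import *
goto([.589,-.2515,.30],12.9)"
```

```text
xyz [-0.6397 -0.6555 -0.0687] ang [-2.000e-02  1.000e-02  5.671e+01] | t 0.3 pos [0.2177 0.5858 0.2311] rows 19.0
```

Call:
carry_out(motion=[{"xyz": [-0.034,-0.035,-0.024],"angular": [0,0,3]},{"xyz": [-0.067,-0.069,-0.04],"angular": [0,0,6]},{"xyz": [-0.1,-0.103,-0.05],"angular": [0,0,9]},{"xyz": [-0.134,-0.137,-0.06],"angular": [0,0,12]},{"xyz": [-0.167,-0.171,-0.07],"angular": [0,0,15]},{"xyz": [-0.2,-0.205,-0.07],"angular": [0,0,18]},{"xyz": [-0.234,-0.24,-0.07],"angular": [0,0,21]},{"xyz": [-0.267,-0.274,-0.07],"angular": [0,0,24]},{"xyz": [-0.3,-0.308,-0.07],"angular": [0,0,27]},{"xyz": [-0.334,-0.342,-0.07],"angular": [0,0,30]},{"xyz": [-0.367,-0.376,-0.07],"angular": [0,0,33]},{"xyz": [-0.4,-0.41,-0.07],"angular": [0,0,35]}], hand=0.4, grip_force=40)

```text
clock: 1.5
position: [0.4502, 0.0602, 0.3015]
ee_rot: [0.466, 0.885, 0.0, 0.0]
ft_force: [1.9, 0.3, 0.7]
grip_width: 0.401
grasp_force: 0.0
```

```bash
python3 -c "
from h import *
goto([.589,-.2515,.30],12.9)"
```

```text
xyz [-0.3355 -0.0622  0.0014] ang [ 5.00e-02 -2.00e-02  2.16e+01] | t 1.5 pos [0.4502 0.0602 0.3015] rows 7.0
```

Call:
carry_out(motion=[{"xyz": [-0.3355,-0.0622,0.0014],"angular": [0,0,21.6]},{"xyz": [-0.3355,-0.0622,0.0014],"angular": [0,0,21.6]},{"xyz": [-0.3355,-0.0622,0.0014],"angular": [0,0,21.6]},{"xyz": [-0.3355,-0.0622,0.0014],"angular": [0,0,21.6]},{"xyz": [-0.3355,-0.0622,0.0014],"angular": [0,0,21.6]},{"xyz": [-0.3355,-0.0622,0.0014],"angular": [0,0,21.6]},{"xyz": [-0.3355,-0.0622,0.0014],"angular": [0,0,21.6]},{"xyz": [-0.3355,-0.0622,0.0014],"angular": [0,0,21.6]},{"xyz": [-0.3355,-0.0622,0.0014],"angular": [0,0,21.6]},{"xyz": [-0.3355,-0.0622,0.0014],"angular": [0,0,21.6]}])

```text
clock: 2.5
position: [0.5893, -0.2481, 0.2999]
ee_rot: [0.622, 0.783, 0.0, -0.0]
ft_force: [0.6, -0.3, -0.3]
grip_width: 0.403
grasp_force: 0.0
```

```bash
python3 -c "
from h import *
goto([.589,-.2515,.115],12.9)
c=camera('wrist'); cv2.imwrite('pics/w1.png',c['img'][...,::-1]); 
for p in [(.4133,-.2913,.166),(.4719,-.2773,.166),(.5306,-.264,.166),(.589,-.2515,.166)]: print(proj(c,p).round(1))
"
```

```text
xyz [-0.0034 -0.0012  0.1849] ang [ 0.02 -0.05  0.18] | t 2.5 pos [ 0.5893 -0.2481  0.2999] rows 4.0
[ 83.  185.3]
[140.6 184.9]
[198.2 185.2]
[255.4 186.1]
```

View pics/w1.png

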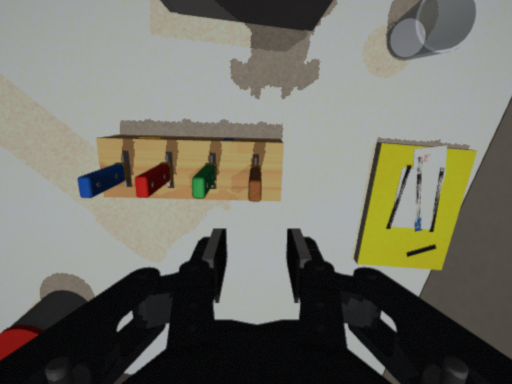

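The wrist view shows the four handle tops in a row at (90,183), (148,182), (203,183) and (255,190). These match the predictions, so I descend on wood.

Call:
carry_out(motion=[{"xyz": [-0.0034,-0.0012,0.03],"angular": [0,0,0]},{"xyz": [-0.0034,-0.0012,0.06],"angular": [0,0,0]},{"xyz": [-0.0034,-0.0012,0.09],"angular": [0,0,0]},{"xyz": [-0.0034,-0.0012,0.12],"angular": [0,0,0]},{"xyz": [-0.0034,-0.0012,0.15],"angular": [0,0,0]},{"xyz": [-0.0034,-0.0012,0.17],"angular": [0,0,0]},{"xyz": [-0.0034,-0.0012,0.185],"angular": [0,0,0]},{"xyz": [-0.0034,-0.0012,0.185],"angular": [0,0,0]},{"xyz": [-0.0034,-0.0012,0.185],"angular": [0,0,0]}])

```text
clock: 3.45
position: [0.5893, -0.2524, 0.1159]
ee_rot: [0.622, 0.783, 0.0, 0.0]
ft_force: [0.2, 0.0, 0.5]
grip_width: 0.397
grasp_force: 0.0
```

Call:
carry_out(motion=[{"xyz": [0,0,0],"angular": [0,0,0]},{"xyz": [0,0,0],"angular": [0,0,0]},{"xyz": [0,0,0],"angular": [0,0,0]},{"xyz": [0,0,0],"angular": [0,0,0]},{"xyz": [0,0,0],"angular": [0,0,0]},{"xyz": [0,0,0],"angular": [0,0,0]}], hand=0)

```text
clock: 4.05
position: [0.5893, -0.2532, 0.1163]
ee_rot: [0.622, 0.783, 0.0, 0.001]
ft_force: [-1.2, 1.4, 6.6]
grip_width: 0.16
grasp_force: 39.2
```

Call:
carry_out(motion=[{"xyz": [0,0,-0.015],"angular": [0,0,0]},{"xyz": [0,0,-0.04],"angular": [0,0,0]},{"xyz": [0,0,-0.07],"angular": [0,0,0]},{"xyz": [0,0,-0.11],"angular": [0,0,0]},{"xyz": [0,0,-0.15],"angular": [0,0,0]},{"xyz": [0,0,-0.19],"angular": [0,0,0]},{"xyz": [0,0,-0.23],"angular": [0,0,0]},{"xyz": [0,0,-0.26],"angular": [0,0,0]},{"xyz": [0,0,-0.26],"angular": [0,0,0]}])

```text
clock: 4.95
position: [0.5893, -0.2539, 0.3807]
ee_rot: [0.623, 0.783, 0.001, 0.004]
ft_force: [0.3, -0.4, -0.6]
grip_width: 0.159
grasp_force: 39.1
```

```bash
python3 -c "
from h import *
goto([.491,.2428,.375],96.2)
print(get_obs()['joint_pos'])
"
```

```text
xyz [0.5061 0.0158 0.0037] ang [  0.12   0.46 -83.21] | t 4.95 pos [ 0.5893 -0.2539  0.3807] rows 11.0
[-0.18630742  0.40287843  0.78058135  1.17790569 -0.28204972  1.6582579
  0.75182083]
```

Call:
carry_out(motion=[{"xyz": [0.042,0.001,0.0],"angular": [0,0,-7]},{"xyz": [0.084,0.003,0.0],"angular": [0,0,-14]},{"xyz": [0.126,0.004,0.001],"angular": [0,0,-21]},{"xyz": [0.168,0.005,0.001],"angular": [0,0,-28]},{"xyz": [0.21,0.007,0.002],"angular": [0,0,-35]},{"xyz": [0.253,0.008,0.002],"angular": [0,0,-42]},{"xyz": [0.295,0.009,0.002],"angular": [0,0,-49]},{"xyz": [0.337,0.011,0.003],"angular": [0,0,-56]},{"xyz": [0.379,0.012,0.003],"angular": [0,0,-63]},{"xyz": [0.421,0.013,0.003],"angular": [0,0,-70]},{"xyz": [0.463,0.015,0.004],"angular": [0,0,-77]},{"xyz": [0.506,0.016,0.004],"angular": [0,0,-83.2]}])

```text
clock: 6.15
position: [0.4898, 0.2449, 0.3712]
ee_rot: [-0.056, 0.998, 0.0, 0.0]
ft_force: [1.9, 0.2, -0.5]
grip_width: 0.159
grasp_force: 39.2
```

Call:
carry_out(motion=[{"xyz": [0,0,0],"angular": [0,0,0]},{"xyz": [0,0,0],"angular": [0,0,0]},{"xyz": [0,0,0],"angular": [0,0,0]}])

```text
clock: 6.45
position: [0.4908, 0.2425, 0.3712]
ee_rot: [-0.053, 0.999, -0.0, 0.0]
ft_force: [-0.1, -0.8, -0.3]
grip_width: 0.16
grasp_force: 39.2
```

```bash
python3 -c "
from h import *
goto([.491,.2428,.275],96.2)
C=ycam(); w=camera('wrist'); 
for n in C:
  print(n,proj(C[n],(.491,.2428,.125)).round(1),'exp tip',proj(C[n],(.491,.2428,.27)).round(1),'exp top',proj(C[n],(.491,.2428,.425)).round(1))
a=C['scene']['img'][60:260,260:460]; b=C['side']['img'][10:210,120:320]
im=np.hstack([cv2.resize(x,(400,400),interpolation=3) for x in(a,b)]); cv2.imwrite('pics/h1.png',im[...,::-1]); cv2.imwrite('pics/w2.png',w['img'][...,::-1])
"
```

```text
xyz [-0.0001  0.0003  0.0962] ang [-0.02  0.03 -0.13] | t 6.45 pos [0.4908 0.2425 0.3712] rows 2.0
scene [345.6 219.1] exp tip [356.8 182.2] exp top [372.1 132. ]
side [219.9 145.4] exp tip [216.2  95.9] exp top [211.5  32.9]
```

View pics/h1.png

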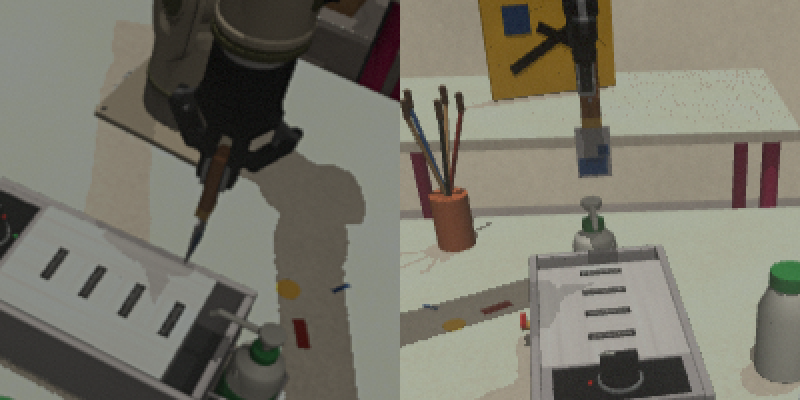

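View pics/w2.png

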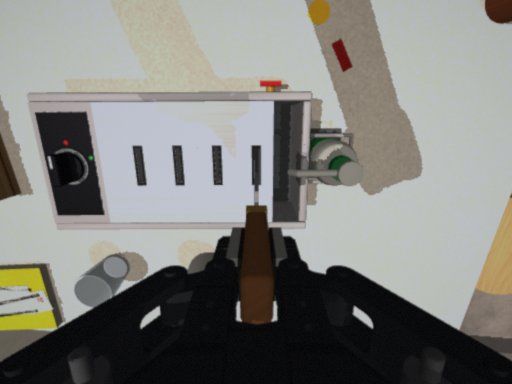

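The scene crop puts the blade tip at full-image (353,191), and the side crop puts it at (217.5,98), clear above slot 4. The wrist view shows slot 4 at (256,165) in line with the handle and blade. I triangulate the tip to see how it leans.

```bash
cat >> h.py <<'E'
def lean(col,bs,bd):
    C=ycam(); a,b=C["scene"],C["side"]; h1=handle(a,col,bs); h2=handle(b,col,bd)
    P=[tri(a,h1[i],b,h2[i]) for i in range(3)]
    for n,p,q,r in zip("top mid bot".split(),P,h1,h2): print(n,p[0].round(4),p[1].round(4),q.round(1),r.round(1))
E
python3 -c "
from h import *
C=ycam();print(tri(C['scene'],(353,191),C['side'],(217.5,98)))
lean('wood',(340,120,385,180),(205,40,230,80))
"
```

```text
(array([0.49956424, 0.2459889 , 0.25821954]), np.float64(0.014790590798306876))Traceback (most recent call last):
  File "<string>", line 4, in <module>
    lean('wood',(340,120,385,180),(205,40,230,80))
    ~~~~^^^^^^^^^^^^^^^^^^^^^^^^^^^^^^^^^^^^^^^^^^
  File "h.py", line 35, in lean
    C=ycam(); a,b=C["scene"],C["side"]; h1=handle(a,col,bs); h2=handle(b,col,bd)
                                                                ~~~~~~^^^^^^^^^^
  File "h.py", line 22, in handle
    b=max(blobs(m,20,2000),key=lambda b:b[1][4]); p=b[2].astype(float); mu=p.mean(0)
ValueError: max() iterable argument is empty
```

```bash
python3 -c "
from h import *
C=ycam();a,b=C['scene'],C['side']
u=np.array([np.cos(np.radians(6.2)),np.sin(np.radians(6.2)),0])
for z in(.255,.267):
  for s in(-1,1): 
    p=np.array([.4908,.2425,z])+s*.022*u; print(z,s,proj(a,p).round(1),proj(b,p).round(1))
x=cv2.resize(a['img'][165:235,320:390],(560,560),interpolation=cv2.INTER_CUBIC);cv2.imwrite('pics/tip.png',x[...,::-1])
"
```

```text
0.255 -1 [359.4 180. ] [208.2 102.1]
0.255 1 [351.5 192.7] [224.8 100.9]
0.267 -1 [360.4 176.6] [207.8  97.7]
0.267 1 [352.5 189.4] [224.6  96.5]
```

View pics/tip.png

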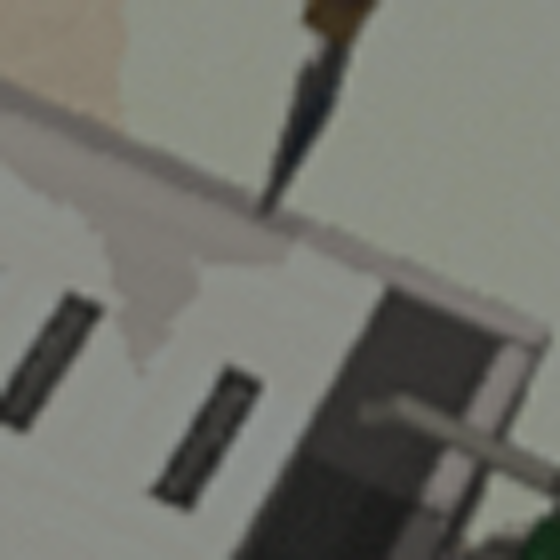

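The tip corner is at about (352.8,191.9), roughly 1 px to the +y side of the prediction. That puts it at z ≈ 0.262. I descend to just above the mouth, with a small -y correction, and check again.

Call:
carry_out(motion=[{"xyz": [0,0,0.025],"angular": [0,0,0]},{"xyz": [0,-0.001,0.055],"angular": [0,0,0]},{"xyz": [0,-0.001,0.085],"angular": [0,0,0]},{"xyz": [0,-0.001,0.105],"angular": [0,0,0]},{"xyz": [0,-0.001,0.12],"angular": [0,0,0]},{"xyz": [0,-0.001,0.12],"angular": [0,0,0]},{"xyz": [0,-0.001,0.12],"angular": [0,0,0]}])

```text
clock: 7.6
position: [0.4907, 0.2428, 0.2514]
ee_rot: [-0.054, 0.999, 0.0, 0.0]
ft_force: [0.1, -0.4, -0.8]
grip_width: 0.155
grasp_force: 39.2
```

```bash
python3 -c "
from h import *
C=ycam();a,b=C['scene'],C['side']; o=get_obs()['position']; print(o)
x=cv2.resize(a['img'][190:240,320:370],(400,400),interpolation=cv2.INTER_CUBIC)
y=cv2.resize(b['img'][115:165,195:245],(400,400),interpolation=cv2.INTER_CUBIC);cv2.imwrite('pics/tip2.png',np.hstack([x,y])[...,::-1])
u=np.array([np.cos(np.radians(6.2)),np.sin(np.radians(6.2)),0])
for s in(-1,1):
    p=np.array([o[0],o[1],o[2]-.109])+s*.022*u; print(s,((proj(a,p)-[320,190])*8).round(),((proj(b,p)-[195,115])*8).round())
    for k in(-1,1):
        p=np.array([.491,.2428,.125])+s*.026*u+k*.0035*np.array([-u[1],u[0],0]);print('slot',((proj(a,p)-[320,190])*8).round(),((proj(b,p)-[195,115])*8).round())
"
```

```text
[0.49107191 0.24304958 0.25211454]
-1 [245. 151.] [133. 202.]
slot [229. 171.] [126. 254.]
slot [249. 180.] [125. 245.]
1 [186. 249.] [259. 192.]
slot [159. 286.] [273. 242.]
slot [180. 296.] [271. 233.]
```

View pics/tip2.png

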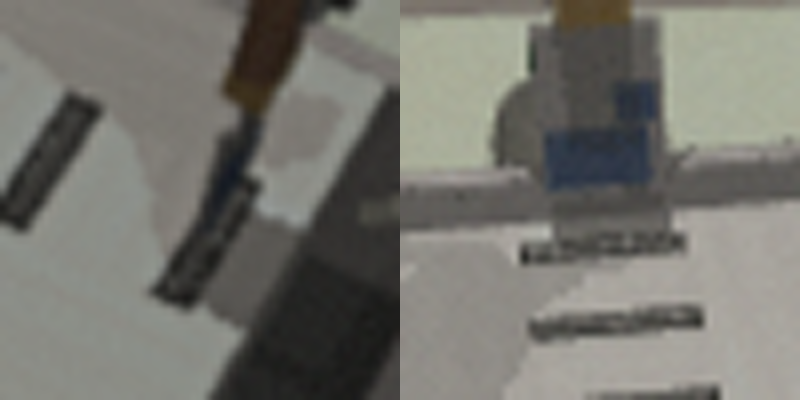

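```bash
python3 -c "
from h import *
C=ycam();a,b=C['scene'],C['side']; o=get_obs()['position']
p,e=tri(a,(320+247/8,190+112/8),b,(195+195/8,115+24/8)); print('handle bottom',p,e)
for d in(.109,.115,.121):
  p=np.array([o[0],o[1],o[2]-d+.065]); print(d,((proj(a,p)-[320,190])*8).round(),((proj(b,p)-[195,115])*8).round())
"
```

```text
handle bottom [0.49755635 0.24792719 0.20358484] 0.0069272918877741
0.109 [255.  72.] [183.  24.]
0.115 [251.  85.] [184.  41.]
0.121 [247.  97.] [185.  57.]
```

The side view shows the blade centred on slot 4 along x. The scene view shows the handle about 1 px (2 mm) to +y, so I shift -2 mm and feel my way in.

Call:
carry_out(motion=[{"xyz": [0,-0.002,0],"angular": [0,0,0]},{"xyz": [0,-0.002,0.004],"angular": [0,0,0]},{"xyz": [0,-0.002,0.008],"angular": [0,0,0]},{"xyz": [0,-0.002,0.012],"angular": [0,0,0]},{"xyz": [0,-0.002,0.016],"angular": [0,0,0]},{"xyz": [0,-0.002,0.02],"angular": [0,0,0]},{"xyz": [0,-0.002,0.022],"angular": [0,0,0]},{"xyz": [0,-0.002,0.022],"angular": [0,0,0]}])

```text
clock: 8.6
position: [0.4907, 0.2407, 0.2286]
ee_rot: [-0.054, 0.999, -0.0, -0.0]
ft_force: [-0.1, -1.0, -0.5]
grip_width: 0.162
grasp_force: 39.2
```

Call:
carry_out(motion=[{"xyz": [0,0,0.002],"angular": [0,0,0]},{"xyz": [0,0,0.004],"angular": [0,0,0]},{"xyz": [0,0,0.006],"angular": [0,0,0]},{"xyz": [0,0,0.006],"angular": [0,0,0]}])

```text
clock: 9.0
position: [0.4907, 0.2408, 0.2226]
ee_rot: [-0.054, 0.999, -0.0, -0.0]
ft_force: [0.7, -0.1, -0.9]
grip_width: 0.16
grasp_force: 39.2
```

Call:
carry_out(motion=[{"xyz": [0,0,0.006],"angular": [0,0,0]},{"xyz": [0,0,0.012],"angular": [0,0,0]},{"xyz": [0,0,0.018],"angular": [0,0,0]},{"xyz": [0,0,0.024],"angular": [0,0,0]},{"xyz": [0,0,0.03],"angular": [0,0,0]},{"xyz": [0,0,0.036],"angular": [0,0,0]},{"xyz": [0,0,0.042],"angular": [0,0,0]},{"xyz": [0,0,0.046],"angular": [0,0,0]},{"xyz": [0,0,0.046],"angular": [0,0,0]}])

```text
clock: 9.9
position: [0.4905, 0.2407, 0.1762]
ee_rot: [-0.054, 0.999, -0.0, -0.0]
ft_force: [0.1, 0.7, -0.6]
grip_width: 0.159
grasp_force: 39.2
```

Call:
carry_out(motion=[{"xyz": [0,0,0.001],"angular": [0,0,0]},{"xyz": [0,0,0.002],"angular": [0,0,0]},{"xyz": [0,0,0.003],"angular": [0,0,0]},{"xyz": [0,0,0.004],"angular": [0,0,0]},{"xyz": [0,0,0.005],"angular": [0,0,0]}])

```text
clock: 10.4
position: [0.4908, 0.2408, 0.1719]
ee_rot: [-0.054, 0.999, 0.0, 0.0]
ft_force: [0.1, -0.3, -1.1]
grip_width: 0.159
grasp_force: 39.2
```

Call:
carry_out(motion=[{"xyz": [0,0,0.001],"angular": [0,0,0]},{"xyz": [0,0,0.002],"angular": [0,0,0]},{"xyz": [0,0,0.003],"angular": [0,0,0]}])

```text
clock: 10.7
position: [0.4908, 0.2408, 0.1688]
ee_rot: [-0.054, 0.999, 0.0, 0.0]
ft_force: [-0.2, -0.2, -1.6]
grip_width: 0.157
grasp_force: 39.2
```

Call:
carry_out(motion=[{"xyz": [0,0,0.001],"angular": [0,0,0]},{"xyz": [0,0,0.0015],"angular": [0,0,0]},{"xyz": [0,0,0.0015],"angular": [0,0,0]}])

```text
clock: 11.0
position: [0.4907, 0.2408, 0.1673]
ee_rot: [-0.054, 0.999, -0.0, -0.0]
ft_force: [-0.3, -0.7, -0.0]
grip_width: 0.156
grasp_force: 39.2
```

Call:
carry_out(motion=[{"xyz": [0,0,0.001],"angular": [0,0,0]},{"xyz": [0,0,0.002],"angular": [0,0,0]},{"xyz": [0,0,0.002],"angular": [0,0,0]}])

```text
clock: 11.3
position: [0.491, 0.2409, 0.1663]
ee_rot: [-0.054, 0.999, 0.0, 0.0]
ft_force: [-2.8, -2.4, 7.3]
grip_width: 0.161
grasp_force: 40.3
```

Call:
carry_out(motion=[{"xyz": [0,0,0],"angular": [0,0,0]},{"xyz": [0,0,0],"angular": [0,0,0]},{"xyz": [0,0,0],"angular": [0,0,0]},{"xyz": [0,0,0],"angular": [0,0,0]}], hand=0.36)

```text
clock: 11.7
position: [0.4907, 0.2408, 0.1653]
ee_rot: [-0.054, 0.999, -0.0, -0.0]
ft_force: [0.0, -0.6, 0.2]
grip_width: 0.361
grasp_force: 0.0
```

Call:
carry_out(motion=[{"xyz": [0,0,-0.02],"angular": [0,0,0]},{"xyz": [0,0,-0.05],"angular": [0,0,0]},{"xyz": [0,0,-0.09],"angular": [0,0,0]},{"xyz": [0,0,-0.13],"angular": [0,0,0]},{"xyz": [0,0,-0.17],"angular": [0,0,0]},{"xyz": [0,0,-0.17],"angular": [0,0,0]}])

```text
clock: 12.3
position: [0.4924, 0.2415, 0.341]
ee_rot: [-0.054, 0.999, 0.002, 0.004]
ft_force: [0.2, -0.1, 0.2]
grip_width: 0.363
grasp_force: 0.0
```

```bash
python3 -c "
from h import *
C=ycam();a,b=C['scene'],C['side']
lean('wood',(330,150,385,235),(205,80,235,160))
for col in['blue','red','green']:
    print(col);lean(col,(140,90,230,190),(140,240,300,340))
goto([.530,-.2655,.30],12.9)
x=cv2.resize(a['img'][90:260,140:400],None,fx=1.5,fy=1.5); y=cv2.resize(b['img'][90:360,140:320],None,fx=1,fy=1)
cv2.imwrite('pics/rel.png',np.hstack([x,np.pad(y,((0,0),(0,0),(0,0)))[:255]])[...,::-1])
"
```

```text
top [0.4863 0.2371 0.2039] 0.0139 [352.3 195.4] [218.3 121.9]
mid [0.4874 0.2379 0.1718] 0.0082 [349.2 204.9] [218.7 132. ]
bot [0.4925 0.2422 0.1333] 0.0079 [344.6 218.6] [219.1 142.1]
blue
top [ 0.4133 -0.2914  0.17  ] 0.0042 [205.1 101.9] [158.4 279. ]
mid [ 0.4118 -0.2929  0.1266] 0.0008 [206.5 112.2] [162.5 298.5]
bot [ 0.4101 -0.2945  0.0781] 0.0028 [208.1 123.1] [166.7 318.6]
red
top [ 0.4718 -0.2771  0.17  ] 0.0032 [195.3 114.2] [196.7 270.6]
mid [ 0.4711 -0.2779  0.1272] 0.0011 [196.9 124.7] [199.4 289.2]
bot [ 0.4698 -0.2806  0.0791] 0.0032 [198.5 135.3] [202.4 309.7]
green
top [ 0.5307 -0.2643  0.17  ] 0.0034 [184.3 127.2] [233.2 263.1]
mid [ 0.53   -0.2652  0.1249] 0.0001 [186.5 138.1] [234.9 282.7]
bot [ 0.5292 -0.2667  0.0773] 0.0037 [188.7 148.8] [236.6 302.1]
xyz [ 0.0156 -0.5075  0.0351] ang [-5.000e-02 -2.000e-02  8.331e+01] | t 12.8 pos [0.4907 0.2407 0.3349] rows 11.0
```

View pics/rel.png

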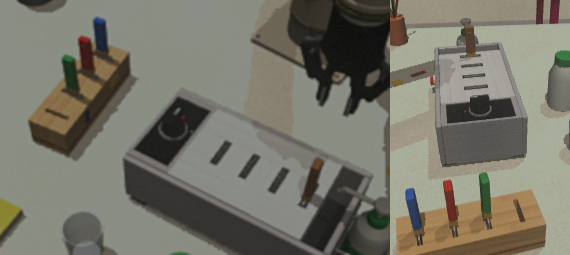

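Scene and side views show wood standing home and upright in slot 4. Blue, red and green are unmoved in the block. Next I take green to slot 3.

Call:
carry_out(motion=[{"xyz": [0.001,-0.042,0],"angular": [0,0,7]},{"xyz": [0.003,-0.085,0],"angular": [0,0,14]},{"xyz": [0.004,-0.127,0],"angular": [0,0,21]},{"xyz": [0.005,-0.169,0],"angular": [0,0,28]},{"xyz": [0.007,-0.212,0],"angular": [0,0,35]},{"xyz": [0.008,-0.254,0],"angular": [0,0,42]},{"xyz": [0.009,-0.296,0.005],"angular": [0,0,49]},{"xyz": [0.01,-0.338,0.01],"angular": [0,0,56]},{"xyz": [0.012,-0.381,0.02],"angular": [0,0,63]},{"xyz": [0.013,-0.423,0.03],"angular": [0,0,70]},{"xyz": [0.014,-0.466,0.035],"angular": [0,0,77]},{"xyz": [0.016,-0.509,0.035],"angular": [0,0,83.3]}], hand=0.4)

```text
clock: 14.0
position: [0.5297, -0.2682, 0.2995]
ee_rot: [0.625, 0.781, -0.0, -0.0]
ft_force: [0.8, 0.9, 1.2]
grip_width: 0.401
grasp_force: 0.0
```

Call:
carry_out(motion=[{"xyz": [0,0,0],"angular": [0,0,0]},{"xyz": [0,0,0],"angular": [0,0,0]},{"xyz": [0,0,0],"angular": [0,0,0]}])

```text
clock: 14.3
position: [0.5303, -0.2659, 0.3002]
ee_rot: [0.622, 0.783, 0.0, -0.0]
ft_force: [0.3, -0.1, 0.3]
grip_width: 0.396
grasp_force: 0.0
```

```bash
python3 -c "
from h import *
lean('green',(140,90,230,190),(140,240,300,340))
goto([.530,-.2668,.116],12.9)
"
```

```text
top [ 0.5304 -0.2644  0.1704] 0.0032 [184.4 127. ] [233.1 263. ]
mid [ 0.5299 -0.2654  0.1254] 0.0002 [186.5 137.9] [234.8 282.6]
bot [ 0.5292 -0.2668  0.0774] 0.0034 [188.6 148.8] [236.5 302.1]
xyz [-0.0013 -0.0008  0.1844] ang [ 0.03 -0.04  0.16] | t 14.4 pos [ 0.5304 -0.2655  0.3004] rows 4.0
```

Call:
carry_out(motion=[{"xyz": [-0.0013,-0.0008,0.03],"angular": [0,0,0]},{"xyz": [-0.0013,-0.0008,0.06],"angular": [0,0,0]},{"xyz": [-0.0013,-0.0008,0.09],"angular": [0,0,0]},{"xyz": [-0.0013,-0.0008,0.12],"angular": [0,0,0]},{"xyz": [-0.0013,-0.0008,0.15],"angular": [0,0,0]},{"xyz": [-0.0013,-0.0008,0.17],"angular": [0,0,0]},{"xyz": [-0.0013,-0.0008,0.1845],"angular": [0,0,0]},{"xyz": [-0.0013,-0.0008,0.1845],"angular": [0,0,0]},{"xyz": [-0.0013,-0.0008,0.1845],"angular": [0,0,0]}])

```text
clock: 15.3
position: [0.53, -0.2682, 0.1167]
ee_rot: [0.623, 0.782, 0.0, 0.0]
ft_force: [0.5, -0.4, -0.6]
grip_width: 0.396
grasp_force: 0.0
```

Call:
carry_out(motion=[{"xyz": [0,0,0],"angular": [0,0,0]},{"xyz": [0,0,0],"angular": [0,0,0]},{"xyz": [0,0,0],"angular": [0,0,0]},{"xyz": [0,0,0],"angular": [0,0,0]},{"xyz": [0,0,0],"angular": [0,0,0]},{"xyz": [0,0,0],"angular": [0,0,0]}], hand=0)

```text
clock: 15.9
position: [0.5303, -0.2687, 0.1171]
ee_rot: [0.623, 0.782, 0.001, 0.001]
ft_force: [-0.1, 0.9, 7.3]
grip_width: 0.156
grasp_force: 39.7
```

Call:
carry_out(motion=[{"xyz": [0,0,-0.015],"angular": [0,0,0]},{"xyz": [0,0,-0.04],"angular": [0,0,0]},{"xyz": [0,0,-0.07],"angular": [0,0,0]},{"xyz": [0,0,-0.11],"angular": [0,0,0]},{"xyz": [0,0,-0.15],"angular": [0,0,0]},{"xyz": [0,0,-0.19],"angular": [0,0,0]},{"xyz": [0,0,-0.23],"angular": [0,0,0]},{"xyz": [0,0,-0.255],"angular": [0,0,0]},{"xyz": [0,0,-0.255],"angular": [0,0,0]},{"xyz": [0,0,-0.255],"angular": [0,0,0]}])

```text
clock: 16.9
position: [0.5292, -0.2686, 0.3714]
ee_rot: [0.623, 0.782, 0.0, 0.0]
ft_force: [1.2, 0.3, -1.8]
grip_width: 0.156
grasp_force: 39.2
```

```bash
python3 -c "
from h import *
goto([.4968,.1853,.37],96.2)
"
```

```text
xyz [0.4497 0.0696 0.0013] ang [ 2.000e-02  4.000e-02 -8.331e+01] | t 16.9 pos [ 0.5292 -0.2686  0.3714] rows 10.0
```

Call:
carry_out(motion=[{"xyz": [0.041,0.006,0],"angular": [0,0,-7.6]},{"xyz": [0.082,0.013,0],"angular": [0,0,-15.2]},{"xyz": [0.123,0.019,0],"angular": [0,0,-22.8]},{"xyz": [0.164,0.025,0],"angular": [0,0,-30.4]},{"xyz": [0.205,0.032,0],"angular": [0,0,-38]},{"xyz": [0.246,0.038,0],"angular": [0,0,-45.6]},{"xyz": [0.287,0.044,0],"angular": [0,0,-53.2]},{"xyz": [0.328,0.051,0],"angular": [0,0,-60.8]},{"xyz": [0.369,0.057,0],"angular": [0,0,-68.4]},{"xyz": [0.41,0.063,0.001],"angular": [0,0,-76]},{"xyz": [0.45,0.07,0.001],"angular": [0,0,-83.3]},{"xyz": [0.45,0.07,0.001],"angular": [0,0,-83.3]}])

```text
clock: 18.1
position: [0.4948, 0.1922, 0.3676]
ee_rot: [-0.061, 0.998, -0.0, -0.002]
ft_force: [0.3, 0.2, -1.3]
grip_width: 0.159
grasp_force: 39.2
```

Call:
carry_out(motion=[{"xyz": [0,0,0],"angular": [0,0,0]},{"xyz": [0,0,0],"angular": [0,0,0]}])

```text
clock: 18.3
position: [0.4972, 0.1845, 0.3694]
ee_rot: [-0.053, 0.999, -0.0, -0.0]
ft_force: [0.5, -0.5, -0.5]
grip_width: 0.16
grasp_force: 39.2
```

```bash
python3 -c "
from h import *
goto([.4968,.1853,.25],96.2)
"
```

```text
xyz [0.0002 0.001  0.1194] ang [-0.05 -0.05 -0.14] | t 18.3 pos [0.4972 0.1845 0.3694] rows 3.0
```

Call:
carry_out(motion=[{"xyz": [0,0.0005,0.03],"angular": [0,0,0]},{"xyz": [0,0.0005,0.06],"angular": [0,0,0]},{"xyz": [0,0.0005,0.09],"angular": [0,0,0]},{"xyz": [0,0.0005,0.11],"angular": [0,0,0]},{"xyz": [0,0.0005,0.12],"angular": [0,0,0]},{"xyz": [0,0.0005,0.12],"angular": [0,0,0]},{"xyz": [0,0.0005,0.12],"angular": [0,0,0]}])

```text
clock: 19.0
position: [0.4976, 0.186, 0.251]
ee_rot: [-0.054, 0.999, 0.0, 0.001]
ft_force: [0.6, -0.2, -0.5]
grip_width: 0.161
grasp_force: 39.3
```

```bash
python3 -c "
from h import *
lean('green',(300,110,360,215),(200,60,245,160))
goto([.4968,.1853,.23],96.2)
C=ycam();a,b=C['scene'],C['side']
x=cv2.resize(a['img'][170:230,290:350],(400,400),interpolation=cv2.INTER_CUBIC)
y=cv2.resize(b['img'][110:170,195:255],(400,400),interpolation=cv2.INTER_CUBIC);cv2.imwrite('pics/tip3.png',np.hstack([x,y])[...,::-1])
"
```

```text
top [0.4889 0.1689 0.2587] 0.047 [335.5 162. ] [222.3 117. ]
mid [0.4878 0.1788 0.2375] 0.0116 [332.8 175.3] [216.9 118.8]
bot [0.4867 0.1885 0.2169] 0.024 [330.2 188.2] [211.4 120.8]
xyz [ 0.0011 -0.001   0.0212] ang [ 0.05  0.11 -0.01] | t 19.1 pos [0.4977 0.1864 0.2512] rows 1.0
```

View pics/tip3.png

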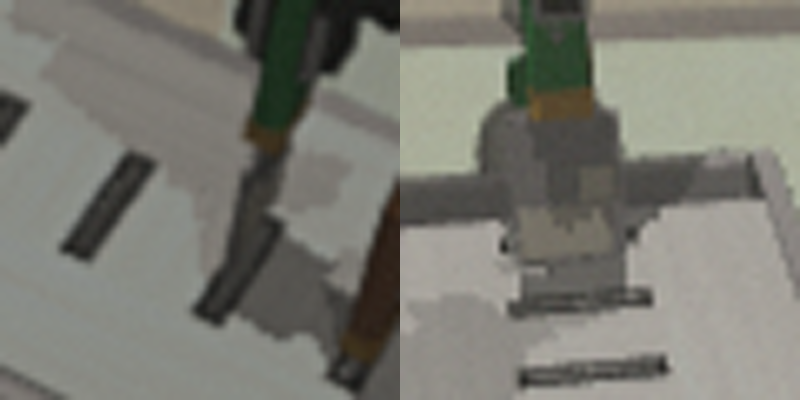

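The side crop shows green's blade about 1.5 px to the left (-x) of slot 3, and the scene crop shows it in line with the slot. I shift +2 mm in x and -1 mm in y, then feel down.

Call:
carry_out(motion=[{"xyz": [-0.002,-0.001,0.0],"angular": [0,0,0]},{"xyz": [-0.002,-0.001,0.004],"angular": [0,0,0]},{"xyz": [-0.002,-0.001,0.007],"angular": [0,0,0]},{"xyz": [-0.002,-0.001,0.01],"angular": [0,0,0]},{"xyz": [-0.002,-0.001,0.013],"angular": [0,0,0]},{"xyz": [-0.002,-0.001,0.016],"angular": [0,0,0]},{"xyz": [-0.002,-0.001,0.018],"angular": [0,0,0]},{"xyz": [-0.002,-0.001,0.02],"angular": [0,0,0]},{"xyz": [-0.002,-0.001,0.021],"angular": [0,0,0]}])

```text
clock: 20.1
position: [0.4992, 0.1856, 0.2287]
ee_rot: [-0.054, 0.999, 0.0, -0.0]
ft_force: [-0.4, 0.1, -1.3]
grip_width: 0.16
grasp_force: 39.3
```

Call:
carry_out(motion=[{"xyz": [0,0,0.001],"angular": [0,0,0]},{"xyz": [0,0,0.002],"angular": [0,0,0]},{"xyz": [0,0,0.003],"angular": [0,0,0]},{"xyz": [0,0,0.004],"angular": [0,0,0]}])

```text
clock: 20.5
position: [0.4992, 0.1856, 0.2249]
ee_rot: [-0.054, 0.999, 0.0, 0.0]
ft_force: [0.6, 0.1, -0.6]
grip_width: 0.159
grasp_force: 39.3
```

Call:
carry_out(motion=[{"xyz": [0,0,0.001],"angular": [0,0,0]},{"xyz": [0,0,0.002],"angular": [0,0,0]},{"xyz": [0,0,0.003],"angular": [0,0,0]},{"xyz": [0,0,0.004],"angular": [0,0,0]}])

```text
clock: 20.9
position: [0.4992, 0.1856, 0.2208]
ee_rot: [-0.054, 0.999, 0.0, 0.0]
ft_force: [-0.1, -0.3, -1.4]
grip_width: 0.157
grasp_force: 39.3
```

Green has entered freely. I carry on down and release.

Call:
carry_out(motion=[{"xyz": [0,0,0.005],"angular": [0,0,0]},{"xyz": [0,0,0.01],"angular": [0,0,0]},{"xyz": [0,0,0.015],"angular": [0,0,0]},{"xyz": [0,0,0.02],"angular": [0,0,0]},{"xyz": [0,0,0.025],"angular": [0,0,0]},{"xyz": [0,0,0.03],"angular": [0,0,0]},{"xyz": [0,0,0.035],"angular": [0,0,0]},{"xyz": [0,0,0.04],"angular": [0,0,0]},{"xyz": [0,0,0.045],"angular": [0,0,0]},{"xyz": [0,0,0.048],"angular": [0,0,0]},{"xyz": [0,0,0.05],"angular": [0,0,0]},{"xyz": [0,0,0.051],"angular": [0,0,0]}])

```text
clock: 22.1
position: [0.4992, 0.1856, 0.1697]
ee_rot: [-0.054, 0.999, 0.0, -0.0]
ft_force: [-0.7, 0.3, -0.7]
grip_width: 0.161
grasp_force: 39.3
```

Call:
carry_out(motion=[{"xyz": [0,0,0.001],"angular": [0,0,0]},{"xyz": [0,0,0.002],"angular": [0,0,0]},{"xyz": [0,0,0.0025],"angular": [0,0,0]},{"xyz": [0,0,0.003],"angular": [0,0,0]}])

```text
clock: 22.5
position: [0.4993, 0.1857, 0.1672]
ee_rot: [-0.054, 0.999, 0.0, 0.0]
ft_force: [-2.0, -0.0, 3.8]
grip_width: 0.16
grasp_force: 40.0
```

Call:
carry_out(motion=[{"xyz": [0,0,0],"angular": [0,0,0]},{"xyz": [0,0,0],"angular": [0,0,0]},{"xyz": [0,0,0],"angular": [0,0,0]},{"xyz": [0,0,0],"angular": [0,0,0]}], hand=0.36)

```text
clock: 22.9
position: [0.4992, 0.1856, 0.1669]
ee_rot: [-0.054, 0.999, 0.0, 0.0]
ft_force: [0.5, -0.1, -0.1]
grip_width: 0.36
grasp_force: 0.0
```

Call:
carry_out(motion=[{"xyz": [0,0,-0.02],"angular": [0,0,0]},{"xyz": [0,0,-0.05],"angular": [0,0,0]},{"xyz": [0,0,-0.09],"angular": [0,0,0]},{"xyz": [0,0,-0.13],"angular": [0,0,0]},{"xyz": [0,0,-0.17],"angular": [0,0,0]},{"xyz": [0,0,-0.17],"angular": [0,0,0]},{"xyz": [0,0,-0.17],"angular": [0,0,0]}])

```text
clock: 23.6
position: [0.4995, 0.1857, 0.3375]
ee_rot: [-0.054, 0.999, 0.0, 0.001]
ft_force: [-0.0, -0.5, -1.1]
grip_width: 0.357
grasp_force: 0.0
```

```bash
python3 -c "
from h import *
lean('green',(300,150,350,235),(205,90,245,170))
for col in['blue','red']:
    print(col);lean(col,(140,90,230,190),(140,240,300,340))
goto([.471,-.2775,.30],12.9)
"
```

```text
top [0.4947 0.1867 0.2234] 0.0046 [330.9 185. ] [217.5 120.8]
mid [0.497  0.187  0.1776] 0.003 [327.9 197.2] [219.8 137.1]
bot [0.5004 0.1887 0.132 ] 0.0049 [325.  209.7] [221.9 151.8]
blue
top [ 0.4133 -0.2912  0.1702] 0.0044 [205.1 101.9] [158.4 278.8]
mid [ 0.4118 -0.2931  0.1268] 0.0007 [206.5 112.1] [162.5 298.5]
bot [ 0.4102 -0.2946  0.0782] 0.0027 [208.  123.1] [166.7 318.6]
red
top [ 0.472  -0.2773  0.1703] 0.0036 [195.1 114.2] [196.7 270.5]
mid [ 0.471  -0.2783  0.1271] 0.001 [196.8 124.6] [199.4 289.5]
bot [ 0.4697 -0.2799  0.0776] 0.0024 [198.6 135.8] [202.3 309.8]
xyz [ 0.0778 -0.4572  0.0364] ang [-8.000e-02 -4.000e-02  8.332e+01] | t 23.9 pos [0.4989 0.1855 0.336 ] rows 10.0
```

Call:
carry_out(motion=[{"xyz": [0.007,-0.041,0],"angular": [0,0,7.6]},{"xyz": [0.014,-0.083,0],"angular": [0,0,15.2]},{"xyz": [0.021,-0.124,0],"angular": [0,0,22.8]},{"xyz": [0.028,-0.166,0],"angular": [0,0,30.4]},{"xyz": [0.035,-0.207,0],"angular": [0,0,38]},{"xyz": [0.042,-0.249,0],"angular": [0,0,45.6]},{"xyz": [0.049,-0.29,0.005],"angular": [0,0,53.2]},{"xyz": [0.056,-0.332,0.01],"angular": [0,0,60.8]},{"xyz": [0.063,-0.373,0.02],"angular": [0,0,68.4]},{"xyz": [0.07,-0.415,0.03],"angular": [0,0,76]},{"xyz": [0.078,-0.457,0.036],"angular": [0,0,83.3]},{"xyz": [0.078,-0.457,0.036],"angular": [0,0,83.3]}], hand=0.4)

```text
clock: 25.1
position: [0.4683, -0.2828, 0.2998]
ee_rot: [0.628, 0.778, -0.002, -0.0]
ft_force: [-0.3, -0.2, -0.0]
grip_width: 0.398
grasp_force: 0.0
```

Call:
carry_out(motion=[{"xyz": [0,0,0],"angular": [0,0,0]},{"xyz": [0,0,0],"angular": [0,0,0]},{"xyz": [0,0,0],"angular": [0,0,0]}])

```text
clock: 25.4
position: [0.4717, -0.2759, 0.3009]
ee_rot: [0.622, 0.783, 0.0, -0.0]
ft_force: [0.6, -0.7, -0.2]
grip_width: 0.401
grasp_force: 0.0
```

```bash
python3 -c "
from h import *
lean('red',(140,90,230,190),(140,240,300,340))
goto([.471,-.2775,.116],12.9)
"
```

```text
top [ 0.4719 -0.2768  0.1704] 0.0032 [195.3 114.2] [196.8 270.3]
mid [ 0.471  -0.2781  0.1274] 0.0009 [196.9 124.6] [199.4 289.3]
bot [ 0.4695 -0.281   0.0792] 0.0033 [198.5 135.2] [202.2 309.8]
xyz [-0.0013 -0.001   0.185 ] ang [ 0.03 -0.02  0.14] | t 25.5 pos [ 0.4716 -0.2762  0.301 ] rows 4.0
```

Call:
carry_out(motion=[{"xyz": [0,-0.001,0.03],"angular": [0,0,0]},{"xyz": [0,-0.001,0.06],"angular": [0,0,0]},{"xyz": [0,-0.001,0.09],"angular": [0,0,0]},{"xyz": [0,-0.001,0.12],"angular": [0,0,0]},{"xyz": [0,-0.001,0.15],"angular": [0,0,0]},{"xyz": [0,-0.001,0.17],"angular": [0,0,0]},{"xyz": [0,-0.001,0.185],"angular": [0,0,0]},{"xyz": [0,-0.001,0.185],"angular": [0,0,0]},{"xyz": [0,-0.001,0.185],"angular": [0,0,0]}])

```text
clock: 26.4
position: [0.4706, -0.2774, 0.1166]
ee_rot: [0.623, 0.782, 0.0, 0.0]
ft_force: [0.3, -0.4, 0.3]
grip_width: 0.397
grasp_force: 0.0
```

Call:
carry_out(motion=[{"xyz": [0,0,0],"angular": [0,0,0]},{"xyz": [0,0,0],"angular": [0,0,0]},{"xyz": [0,0,0],"angular": [0,0,0]},{"xyz": [0,0,0],"angular": [0,0,0]},{"xyz": [0,0,0],"angular": [0,0,0]},{"xyz": [0,0,0],"angular": [0,0,0]}], hand=0)

```text
clock: 27.0
position: [0.4709, -0.2777, 0.117]
ee_rot: [0.623, 0.782, 0.001, 0.001]
ft_force: [-0.3, 1.2, 7.3]
grip_width: 0.161
grasp_force: 40.2
```

Call:
carry_out(motion=[{"xyz": [0,0,-0.015],"angular": [0,0,0]},{"xyz": [0,0,-0.04],"angular": [0,0,0]},{"xyz": [0,0,-0.07],"angular": [0,0,0]},{"xyz": [0,0,-0.11],"angular": [0,0,0]},{"xyz": [0,0,-0.15],"angular": [0,0,0]},{"xyz": [0,0,-0.19],"angular": [0,0,0]},{"xyz": [0,0,-0.23],"angular": [0,0,0]},{"xyz": [0,0,-0.255],"angular": [0,0,0]},{"xyz": [0,0,-0.255],"angular": [0,0,0]},{"xyz": [0,0,-0.255],"angular": [0,0,0]}])

```text
clock: 28.0
position: [0.4699, -0.2776, 0.3714]
ee_rot: [0.623, 0.782, 0.0, 0.0]
ft_force: [-0.3, 0.2, -1.1]
grip_width: 0.157
grasp_force: 39.3
```

```bash
python3 -c "
from h import *
goto([.5045,.1295,.37],96.2)
"
```

```text
xyz [0.3891 0.1245 0.0014] ang [ 3.000e-02  4.000e-02 -8.331e+01] | t 28.0 pos [ 0.4699 -0.2776  0.3714] rows 10.0
```

Call:
carry_out(motion=[{"xyz": [0.035,0.011,0],"angular": [0,0,-7.6]},{"xyz": [0.071,0.023,0],"angular": [0,0,-15.2]},{"xyz": [0.106,0.034,0],"angular": [0,0,-22.8]},{"xyz": [0.141,0.045,0],"angular": [0,0,-30.4]},{"xyz": [0.177,0.057,0],"angular": [0,0,-38]},{"xyz": [0.212,0.068,0],"angular": [0,0,-45.6]},{"xyz": [0.248,0.079,0],"angular": [0,0,-53.2]},{"xyz": [0.283,0.091,0],"angular": [0,0,-60.8]},{"xyz": [0.318,0.102,0],"angular": [0,0,-68.4]},{"xyz": [0.354,0.113,0.001],"angular": [0,0,-76]},{"xyz": [0.389,0.1245,0.001],"angular": [0,0,-83.3]},{"xyz": [0.389,0.1245,0.001],"angular": [0,0,-83.3]}])

```text
clock: 29.2
position: [0.5032, 0.1352, 0.3677]
ee_rot: [-0.06, 0.998, -0.0, -0.002]
ft_force: [-0.4, 0.5, -1.0]
grip_width: 0.157
grasp_force: 39.2
```

Call:
carry_out(motion=[{"xyz": [0,0,0.02],"angular": [0,0,0]},{"xyz": [0,0,0.05],"angular": [0,0,0]},{"xyz": [0,0,0.08],"angular": [0,0,0]},{"xyz": [0,0,0.105],"angular": [0,0,0]},{"xyz": [0,0,0.12],"angular": [0,0,0]},{"xyz": [0,0,0.12],"angular": [0,0,0]},{"xyz": [0,0,0.12],"angular": [0,0,0]}])

```text
clock: 29.9
position: [0.5043, 0.1292, 0.2499]
ee_rot: [-0.054, 0.999, -0.0, -0.0]
ft_force: [-0.4, -0.7, 0.6]
grip_width: 0.159
grasp_force: 39.2
```

```bash
python3 -c "
from h import *
goto([.5045,.1297,.23],96.2)
C=ycam();a,b=C['scene'],C['side']
x=cv2.resize(a['img'][160:220,275:335],(400,400),interpolation=cv2.INTER_CUBIC)
y=cv2.resize(b['img'][120:180,195:255],(400,400),interpolation=cv2.INTER_CUBIC);cv2.imwrite('pics/tip4.png',np.hstack([x,y])[...,::-1])
"
```

```text
xyz [-0.0003  0.0005  0.0199] ang [-0.02 -0.05 -0.03] | t 29.9 pos [0.5043 0.1292 0.2499] rows 1.0
```

View pics/tip4.png

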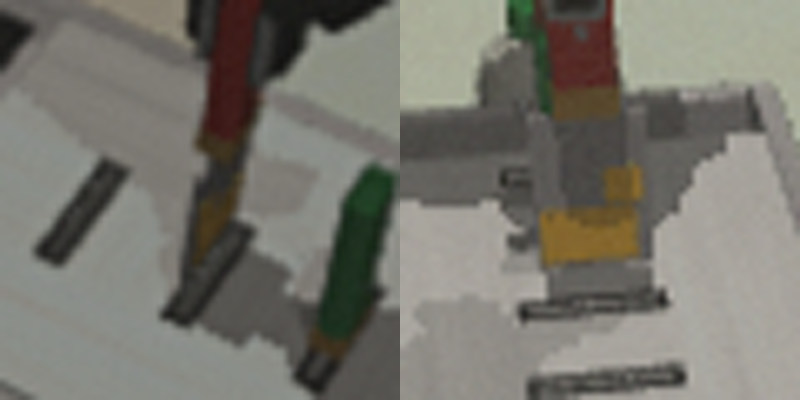

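The side crop shows red's blade (540–640) centred on slot 2 (520–665), and the scene view agrees. I descend.

Call:
carry_out(motion=[{"xyz": [0,0,0.004],"angular": [0,0,0]},{"xyz": [0,0,0.007],"angular": [0,0,0]},{"xyz": [0,0,0.01],"angular": [0,0,0]},{"xyz": [0,0,0.012],"angular": [0,0,0]},{"xyz": [0,0,0.014],"angular": [0,0,0]},{"xyz": [0,0,0.016],"angular": [0,0,0]},{"xyz": [0,0,0.018],"angular": [0,0,0]},{"xyz": [0,0,0.02],"angular": [0,0,0]}])

```text
clock: 30.8
position: [0.5046, 0.1296, 0.2297]
ee_rot: [-0.054, 0.999, 0.0, 0.0]
ft_force: [0.3, 0.0, -0.7]
grip_width: 0.159
grasp_force: 39.2
```

Call:
carry_out(motion=[{"xyz": [0,0,0.001],"angular": [0,0,0]},{"xyz": [0,0,0.002],"angular": [0,0,0]},{"xyz": [0,0,0.003],"angular": [0,0,0]},{"xyz": [0,0,0.004],"angular": [0,0,0]}])

```text
clock: 31.2
position: [0.5046, 0.1296, 0.2258]
ee_rot: [-0.054, 0.999, 0.0, 0.0]
ft_force: [1.0, 0.9, -0.7]
grip_width: 0.161
grasp_force: 39.2
```

Call:
carry_out(motion=[{"xyz": [0,0,0.001],"angular": [0,0,0]},{"xyz": [0,0,0.002],"angular": [0,0,0]},{"xyz": [0,0,0.003],"angular": [0,0,0]},{"xyz": [0,0,0.004],"angular": [0,0,0]}])

```text
clock: 31.6
position: [0.5046, 0.1296, 0.2218]
ee_rot: [-0.054, 0.999, 0.0, 0.0]
ft_force: [0.2, 0.2, -0.7]
grip_width: 0.156
grasp_force: 39.2
```

Call:
carry_out(motion=[{"xyz": [0,0,0.005],"angular": [0,0,0]},{"xyz": [0,0,0.01],"angular": [0,0,0]},{"xyz": [0,0,0.015],"angular": [0,0,0]},{"xyz": [0,0,0.02],"angular": [0,0,0]},{"xyz": [0,0,0.025],"angular": [0,0,0]},{"xyz": [0,0,0.03],"angular": [0,0,0]},{"xyz": [0,0,0.035],"angular": [0,0,0]},{"xyz": [0,0,0.04],"angular": [0,0,0]},{"xyz": [0,0,0.045],"angular": [0,0,0]},{"xyz": [0,0,0.048],"angular": [0,0,0]},{"xyz": [0,0,0.05],"angular": [0,0,0]},{"xyz": [0,0,0.052],"angular": [0,0,0]}])

```text
clock: 32.8
position: [0.5046, 0.1296, 0.1698]
ee_rot: [-0.054, 0.999, 0.0, 0.0]
ft_force: [-0.7, -0.6, -0.3]
grip_width: 0.155
grasp_force: 39.2
```

Call:
carry_out(motion=[{"xyz": [0,0,0.001],"angular": [0,0,0]},{"xyz": [0,0,0.002],"angular": [0,0,0]},{"xyz": [0,0,0.0025],"angular": [0,0,0]},{"xyz": [0,0,0.003],"angular": [0,0,0]}])

```text
clock: 33.2
position: [0.5046, 0.1297, 0.167]
ee_rot: [-0.054, 0.999, 0.0, 0.0]
ft_force: [-0.8, -0.8, 4.9]
grip_width: 0.159
grasp_force: 39.9
```

Call:
carry_out(motion=[{"xyz": [0,0,0],"angular": [0,0,0]},{"xyz": [0,0,0],"angular": [0,0,0]},{"xyz": [0,0,0],"angular": [0,0,0]},{"xyz": [0,0,0],"angular": [0,0,0]}], hand=0.36)

```text
clock: 33.6
position: [0.5046, 0.1296, 0.1669]
ee_rot: [-0.054, 0.999, 0.0, 0.0]
ft_force: [-0.9, 0.4, 0.3]
grip_width: 0.362
grasp_force: 0.0
```

Call:
carry_out(motion=[{"xyz": [0,0,-0.02],"angular": [0,0,0]},{"xyz": [0,0,-0.05],"angular": [0,0,0]},{"xyz": [0,0,-0.09],"angular": [0,0,0]},{"xyz": [0,0,-0.13],"angular": [0,0,0]},{"xyz": [0,0,-0.17],"angular": [0,0,0]},{"xyz": [0,0,-0.17],"angular": [0,0,0]},{"xyz": [0,0,-0.17],"angular": [0,0,0]}])

```text
clock: 34.3
position: [0.5048, 0.1297, 0.3373]
ee_rot: [-0.054, 0.999, 0.0, 0.001]
ft_force: [0.5, 0.4, -1.4]
grip_width: 0.361
grasp_force: 0.0
```

```bash
python3 -c "
from h import *
print('red');lean('red',(285,130,335,225),(205,100,245,180))
print('blue');lean('blue',(140,90,230,190),(140,240,300,340))
goto([.412,-.291,.30],12.9)
"
```

```text
red
top [0.5043 0.1291 0.2171] 0.0044 [309.4 176.3] [222.4 133.8]
mid [0.5061 0.1306 0.1766] 0.0008 [307.  188.3] [223.3 147.6]
bot [0.508  0.1322 0.1324] 0.0061 [304.5 200.5] [224.2 162. ]
blue
top [ 0.4132 -0.2913  0.17  ] 0.0041 [205.1 101.9] [158.4 279. ]
mid [ 0.4118 -0.293   0.1266] 0.0008 [206.5 112.1] [162.5 298.6]
bot [ 0.4103 -0.2947  0.0782] 0.0026 [208.  123.1] [166.7 318.6]
xyz [ 0.137  -0.4081  0.0361] ang [-1.100e-01 -7.000e-02  8.332e+01] | t 34.5 pos [0.5041 0.1295 0.3356] rows 10.0
```

Call:
carry_out(motion=[{"xyz": [0.0125,-0.037,0],"angular": [0,0,7.6]},{"xyz": [0.025,-0.074,0],"angular": [0,0,15.2]},{"xyz": [0.037,-0.111,0],"angular": [0,0,22.8]},{"xyz": [0.05,-0.148,0],"angular": [0,0,30.4]},{"xyz": [0.062,-0.186,0],"angular": [0,0,38]},{"xyz": [0.075,-0.223,0],"angular": [0,0,45.6]},{"xyz": [0.087,-0.26,0.005],"angular": [0,0,53.2]},{"xyz": [0.1,-0.297,0.01],"angular": [0,0,60.8]},{"xyz": [0.112,-0.334,0.02],"angular": [0,0,68.4]},{"xyz": [0.125,-0.371,0.03],"angular": [0,0,76]},{"xyz": [0.137,-0.409,0.036],"angular": [0,0,83.3]},{"xyz": [0.137,-0.409,0.036],"angular": [0,0,83.3]}], hand=0.4)

```text
clock: 35.7
position: [0.4095, -0.2966, 0.2996]
ee_rot: [0.628, 0.778, -0.001, -0.001]
ft_force: [0.2, -0.3, -0.5]
grip_width: 0.401
grasp_force: 0.0
```

Call:
carry_out(motion=[{"xyz": [0,0,0],"angular": [0,0,0]},{"xyz": [0,0,0],"angular": [0,0,0]},{"xyz": [0,0,0],"angular": [0,0,0]}])

```text
clock: 36.0
position: [0.4132, -0.2906, 0.3008]
ee_rot: [0.622, 0.783, 0.0, -0.0]
ft_force: [0.2, 0.0, -0.2]
grip_width: 0.399
grasp_force: 0.0
```

```bash
python3 -c "
from h import *
lean('blue',(140,90,230,190),(140,240,300,340))
goto([.412,-.2925,.116],12.9)
"
```

```text
top [ 0.4132 -0.291   0.1701] 0.004 [205.2 101.9] [158.5 278.8]
mid [ 0.4119 -0.2926  0.1263] 0.0011 [206.6 112.3] [162.5 298.5]
bot [ 0.4103 -0.2947  0.0782] 0.0025 [208.  123.1] [166.7 318.6]
xyz [-0.0013 -0.0015  0.1849] ang [ 0.02 -0.01  0.13] | t 36.1 pos [ 0.4131 -0.291   0.3009] rows 4.0
```

Call:
carry_out(motion=[{"xyz": [0,-0.001,0.03],"angular": [0,0,0]},{"xyz": [0,-0.001,0.06],"angular": [0,0,0]},{"xyz": [0,-0.001,0.09],"angular": [0,0,0]},{"xyz": [0,-0.001,0.12],"angular": [0,0,0]},{"xyz": [0,-0.001,0.15],"angular": [0,0,0]},{"xyz": [0,-0.001,0.17],"angular": [0,0,0]},{"xyz": [0,-0.001,0.185],"angular": [0,0,0]},{"xyz": [0,-0.001,0.185],"angular": [0,0,0]},{"xyz": [0,-0.001,0.185],"angular": [0,0,0]}])

```text
clock: 37.0
position: [0.4119, -0.2919, 0.1163]
ee_rot: [0.623, 0.782, -0.0, 0.0]
ft_force: [-0.3, -0.0, 1.0]
grip_width: 0.401
grasp_force: 0.0
```

Call:
carry_out(motion=[{"xyz": [0,0,0],"angular": [0,0,0]},{"xyz": [0,0,0],"angular": [0,0,0]},{"xyz": [0,0,0],"angular": [0,0,0]},{"xyz": [0,0,0],"angular": [0,0,0]},{"xyz": [0,0,0],"angular": [0,0,0]},{"xyz": [0,0,0],"angular": [0,0,0]}], hand=0)

```text
clock: 37.6
position: [0.4124, -0.2923, 0.1169]
ee_rot: [0.623, 0.782, 0.001, 0.001]
ft_force: [-0.7, 0.1, 6.4]
grip_width: 0.158
grasp_force: 39.9
```

Call:
carry_out(motion=[{"xyz": [0,0,-0.015],"angular": [0,0,0]},{"xyz": [0,0,-0.04],"angular": [0,0,0]},{"xyz": [0,0,-0.07],"angular": [0,0,0]},{"xyz": [0,0,-0.11],"angular": [0,0,0]},{"xyz": [0,0,-0.15],"angular": [0,0,0]},{"xyz": [0,0,-0.19],"angular": [0,0,0]},{"xyz": [0,0,-0.23],"angular": [0,0,0]},{"xyz": [0,0,-0.255],"angular": [0,0,0]},{"xyz": [0,0,-0.255],"angular": [0,0,0]},{"xyz": [0,0,-0.255],"angular": [0,0,0]}])

```text
clock: 38.6
position: [0.4116, -0.2921, 0.3707]
ee_rot: [0.623, 0.782, 0.0, 0.0]
ft_force: [0.1, 0.3, -1.6]
grip_width: 0.161
grasp_force: 39.2
```

```bash
python3 -c "
from h import *
goto([.5102,.074,.37],96.2)
"
```

```text
xyz [0.3348 0.1779 0.0008] ang [ 3.000e-02  2.000e-02 -8.329e+01] | t 38.6 pos [ 0.4116 -0.2921  0.3707] rows 10.0
```

Call:
carry_out(motion=[{"xyz": [0.03,0.016,0],"angular": [0,0,-7.6]},{"xyz": [0.061,0.032,0],"angular": [0,0,-15.2]},{"xyz": [0.091,0.048,0],"angular": [0,0,-22.8]},{"xyz": [0.122,0.065,0],"angular": [0,0,-30.4]},{"xyz": [0.152,0.081,0],"angular": [0,0,-38]},{"xyz": [0.183,0.097,0],"angular": [0,0,-45.6]},{"xyz": [0.213,0.113,0],"angular": [0,0,-53.2]},{"xyz": [0.243,0.129,0],"angular": [0,0,-60.8]},{"xyz": [0.274,0.146,0],"angular": [0,0,-68.4]},{"xyz": [0.304,0.162,0.001],"angular": [0,0,-76]},{"xyz": [0.335,0.178,0.001],"angular": [0,0,-83.3]},{"xyz": [0.335,0.178,0.001],"angular": [0,0,-83.3]}])

```text
clock: 39.8
position: [0.5098, 0.0796, 0.3673]
ee_rot: [-0.06, 0.998, -0.0, -0.002]
ft_force: [-0.6, -0.0, -1.2]
grip_width: 0.165
grasp_force: 39.1
```

Call:
carry_out(motion=[{"xyz": [0,0,0.02],"angular": [0,0,0]},{"xyz": [0,0,0.05],"angular": [0,0,0]},{"xyz": [0,0,0.08],"angular": [0,0,0]},{"xyz": [0,0,0.105],"angular": [0,0,0]},{"xyz": [0,0,0.12],"angular": [0,0,0]},{"xyz": [0,0,0.12],"angular": [0,0,0]},{"xyz": [0,0,0.12],"angular": [0,0,0]}])

```text
clock: 40.5
position: [0.5099, 0.0738, 0.2497]
ee_rot: [-0.054, 0.999, -0.0, -0.0]
ft_force: [0.1, 0.1, -1.5]
grip_width: 0.162
grasp_force: 39.1
```

```bash
python3 -c "
from h import *
goto([.5102,.074,.23],96.2)
C=ycam();a,b=C['scene'],C['side']
x=cv2.resize(a['img'][150:210,255:315],(400,400),interpolation=cv2.INTER_CUBIC)
y=cv2.resize(b['img'][135:195,195:255],(400,400),interpolation=cv2.INTER_CUBIC);cv2.imwrite('pics/tip5.png',np.hstack([x,y])[...,::-1])
"
```

```text
xyz [-0.0003  0.0002  0.0197] ang [-0.01 -0.05 -0.04] | t 40.5 pos [0.5099 0.0738 0.2497] rows 1.0
```

View pics/tip5.png

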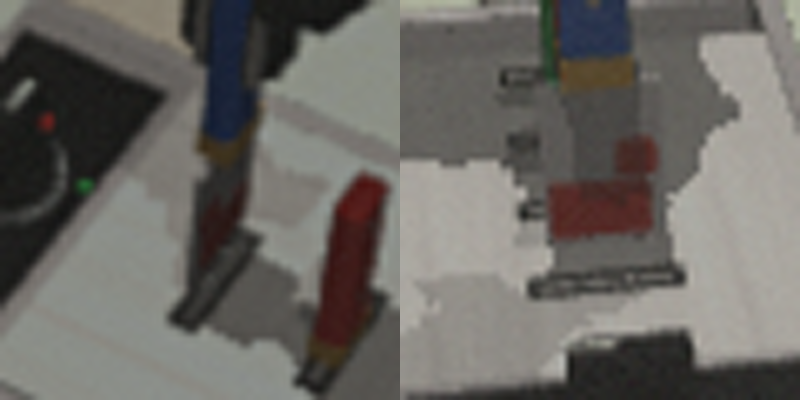

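Blue's blade (549–655) is centred on slot 1 (528–685) in the side crop, so I insert it.

Call:
carry_out(motion=[{"xyz": [0,0,0.004],"angular": [0,0,0]},{"xyz": [0,0,0.007],"angular": [0,0,0]},{"xyz": [0,0,0.01],"angular": [0,0,0]},{"xyz": [0,0,0.012],"angular": [0,0,0]},{"xyz": [0,0,0.014],"angular": [0,0,0]},{"xyz": [0,0,0.016],"angular": [0,0,0]},{"xyz": [0,0,0.018],"angular": [0,0,0]},{"xyz": [0,0,0.02],"angular": [0,0,0]}])

```text
clock: 41.4
position: [0.5103, 0.0743, 0.2297]
ee_rot: [-0.054, 0.999, 0.0, -0.0]
ft_force: [0.0, 0.3, -0.9]
grip_width: 0.156
grasp_force: 39.1
```

Call:
carry_out(motion=[{"xyz": [0,0,0.001],"angular": [0,0,0]},{"xyz": [0,0,0.002],"angular": [0,0,0]},{"xyz": [0,0,0.003],"angular": [0,0,0]},{"xyz": [0,0,0.004],"angular": [0,0,0]}])

```text
clock: 41.8
position: [0.5103, 0.0743, 0.2259]
ee_rot: [-0.054, 0.999, 0.0, 0.0]
ft_force: [1.0, 0.9, -0.4]
grip_width: 0.155
grasp_force: 39.1
```

Call:
carry_out(motion=[{"xyz": [0,0,0.001],"angular": [0,0,0]},{"xyz": [0,0,0.002],"angular": [0,0,0]},{"xyz": [0,0,0.003],"angular": [0,0,0]},{"xyz": [0,0,0.004],"angular": [0,0,0]}])

```text
clock: 42.2
position: [0.5103, 0.0743, 0.2218]
ee_rot: [-0.054, 0.999, 0.0, -0.0]
ft_force: [0.3, -0.0, -0.8]
grip_width: 0.158
grasp_force: 39.1
```

Call:
carry_out(motion=[{"xyz": [0,0,0.005],"angular": [0,0,0]},{"xyz": [0,0,0.01],"angular": [0,0,0]},{"xyz": [0,0,0.015],"angular": [0,0,0]},{"xyz": [0,0,0.02],"angular": [0,0,0]},{"xyz": [0,0,0.025],"angular": [0,0,0]},{"xyz": [0,0,0.03],"angular": [0,0,0]},{"xyz": [0,0,0.035],"angular": [0,0,0]},{"xyz": [0,0,0.04],"angular": [0,0,0]},{"xyz": [0,0,0.045],"angular": [0,0,0]},{"xyz": [0,0,0.048],"angular": [0,0,0]},{"xyz": [0,0,0.05],"angular": [0,0,0]},{"xyz": [0,0,0.052],"angular": [0,0,0]}])

```text
clock: 43.4
position: [0.5104, 0.0743, 0.1698]
ee_rot: [-0.054, 0.999, 0.0, 0.0]
ft_force: [-0.9, 0.6, -1.1]
grip_width: 0.157
grasp_force: 39.1
```

Call:
carry_out(motion=[{"xyz": [0,0,0.001],"angular": [0,0,0]},{"xyz": [0,0,0.002],"angular": [0,0,0]},{"xyz": [0,0,0.0025],"angular": [0,0,0]},{"xyz": [0,0,0.003],"angular": [0,0,0]}])

```text
clock: 43.8
position: [0.5103, 0.0743, 0.167]
ee_rot: [-0.054, 0.999, 0.0, 0.0]
ft_force: [-0.1, 0.2, -0.7]
grip_width: 0.156
grasp_force: 39.1
```

Call:
carry_out(motion=[{"xyz": [0,0,0.0005],"angular": [0,0,0]},{"xyz": [0,0,0.001],"angular": [0,0,0]},{"xyz": [0,0,0.001],"angular": [0,0,0]}])

```text
clock: 44.1
position: [0.5105, 0.0743, 0.1669]
ee_rot: [-0.054, 0.999, 0.0, 0.0]
ft_force: [-4.3, -0.1, 9.6]
grip_width: 0.161
grasp_force: 40.8
```

Call:
carry_out(motion=[{"xyz": [0,0,0],"angular": [0,0,0]},{"xyz": [0,0,0],"angular": [0,0,0]},{"xyz": [0,0,0],"angular": [0,0,0]},{"xyz": [0,0,0],"angular": [0,0,0]}], hand=0.36)

```text
clock: 44.5
position: [0.5103, 0.0743, 0.1658]
ee_rot: [-0.054, 0.999, 0.0, -0.0]
ft_force: [-0.3, 0.5, 0.1]
grip_width: 0.358
grasp_force: 0.0
```

Call:
carry_out(motion=[{"xyz": [0,0,-0.02],"angular": [0,0,0]},{"xyz": [0,0,-0.05],"angular": [0,0,0]},{"xyz": [0,0,-0.09],"angular": [0,0,0]},{"xyz": [0,0,-0.13],"angular": [0,0,0]},{"xyz": [0,0,-0.17],"angular": [0,0,0]},{"xyz": [0,0,-0.17],"angular": [0,0,0]},{"xyz": [0,0,-0.17],"angular": [0,0,0]}])

```text
clock: 45.2
position: [0.5106, 0.0743, 0.3362]
ee_rot: [-0.054, 0.999, 0.0, 0.001]
ft_force: [-0.1, 0.2, -0.8]
grip_width: 0.361
grasp_force: 0.0
```

```bash
python3 -c "
from h import *
print('blue');lean('blue',(255,130,315,215),(205,100,245,200))
C=ycam();a,b=C['scene'],C['side']
x=cv2.resize(a['img'][130:290,220:420],(500,400),interpolation=cv2.INTER_CUBIC)
y=cv2.resize(b['img'][90:250,180:280],(250,400),interpolation=cv2.INTER_CUBIC);cv2.imwrite('pics/all.png',np.hstack([x,y])[...,::-1])
"
```

```text
blue
top [0.5097 0.0739 0.2174] 0.0036 [289.3 167. ] [224.  143.9]
mid [0.5114 0.075  0.177 ] 0.0005 [287.6 178.8] [225.1 158.4]
bot [0.5136 0.0766 0.1331] 0.0055 [285.7 191. ] [226.2 173.1]
```

View pics/all.png

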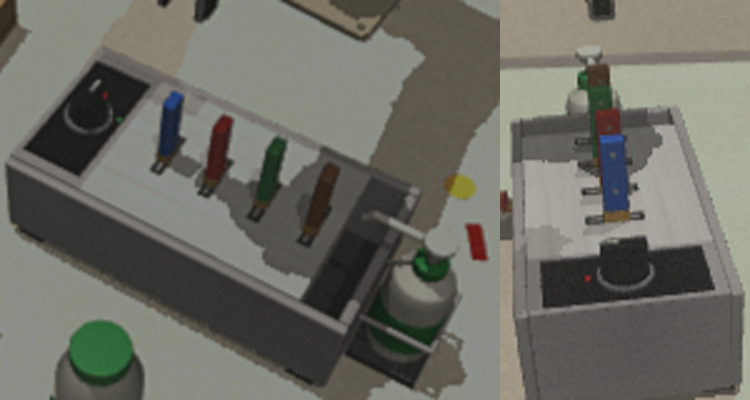

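Both crops show all four scrapers standing upright in their slots. The pump head is at scene (396,227) and side (216,111). I cross-check the pump and switch positions.

```bash
python3 -c "
from h import *
C=ycam();a,b=C['scene'],C['side']
print(onz(a,396,227.2,.188),onz(b,216,110.8,.188),tri(a,(396,227.2),b,(216,110.8)))
for p in[(.4778,.3556,.188),(.4778,.3576,.188),(.5212,-.0216,.163),(.5212,-.0216,.14)]: print(p,proj(a,p).round(1),proj(b,p).round(1))
goto([.4778,.3565,.26],96.2)
"
```

```text
[0.48333821 0.35952269 0.188     ] [0.48104674 0.34282962 0.188     ] (array([0.47948051, 0.35882849, 0.18190801]), np.float64(0.001374571709648666))
(0.4778, 0.3556, 0.188) [395.6 224.8] [215.1 109.2]
(0.4778, 0.3576, 0.188) [396.3 225.2] [215.1 108.9]
(0.5212, -0.0216, 0.163) [255.1 166.8] [229.4 185.6]
(0.5212, -0.0216, 0.14) [255.  172.6] [229.9 194.2]
xyz [0.0013 0.2841 0.0749] ang [-0.02 -0.09  0.01] | t 45.5 pos [0.5099 0.0742 0.335 ] rows 6.0
```

Call:
carry_out(motion=[{"xyz": [0,0.045,0],"angular": [0,0,0]},{"xyz": [0,0.09,0],"angular": [0,0,0]},{"xyz": [0,0.135,0],"angular": [0,0,0]},{"xyz": [0,0.18,0],"angular": [0,0,0]},{"xyz": [0,0.225,0.01],"angular": [0,0,0]},{"xyz": [0,0.265,0.03],"angular": [0,0,0]},{"xyz": [0,0.284,0.06],"angular": [0,0,0]},{"xyz": [0,0.284,0.09],"angular": [0,0,0]},{"xyz": [0,0.284,0.11],"angular": [0,0,0]},{"xyz": [0,0.284,0.12],"angular": [0,0,0]},{"xyz": [0,0.284,0.12],"angular": [0,0,0]},{"xyz": [0,0.284,0.12],"angular": [0,0,0]}], hand=0)

```text
clock: 46.7
position: [0.48, 0.3567, 0.2169]
ee_rot: [-0.054, 0.999, 0.0, 0.0]
ft_force: [0.3, 0.4, 0.8]
grip_width: 0.002
grasp_force: 0.0
```

```bash
python3 -c "
from h import *
goto([.4785,.3565,.19],96.2); o=get_obs(); print(o['ft_force'],o['grip_width'])
"
```

```text
xyz [ 0.0015 -0.      0.0268] ang [ 0.04  0.05 -0.  ] | t 46.7 pos [0.48   0.3567 0.2169] rows 1.0
[0.34009315 0.40388533 0.77438715] 0.0016629074163540673
```

Call:
carry_out(motion=[{"xyz": [0.001,0,0.01],"angular": [0,0,0]},{"xyz": [0.001,0,0.018],"angular": [0,0,0]},{"xyz": [0.001,0,0.024],"angular": [0,0,0]},{"xyz": [0.001,0,0.028],"angular": [0,0,0]},{"xyz": [0.001,0,0.032],"angular": [0,0,0]},{"xyz": [0.001,0,0.034],"angular": [0,0,0]},{"xyz": [0.001,0,0.036],"angular": [0,0,0]},{"xyz": [0.001,0,0.036],"angular": [0,0,0]}])

```text
clock: 47.5
position: [0.4784, 0.3564, 0.1803]
ee_rot: [-0.054, 0.999, 0.0, -0.0]
ft_force: [-3.9, -1.4, 6.9]
grip_width: 0.0
grasp_force: 3.5
```

Call:
carry_out(motion=[{"xyz": [0,0,0.001],"angular": [0,0,0]},{"xyz": [0,0,0.002],"angular": [0,0,0]},{"xyz": [0,0,0.003],"angular": [0,0,0]},{"xyz": [0,0,0.003],"angular": [0,0,0]}])

```text
clock: 47.9
position: [0.4785, 0.3565, 0.1776]
ee_rot: [-0.054, 0.999, 0.0, -0.0]
ft_force: [-4.0, -2.7, 8.3]
grip_width: -0.001
grasp_force: 4.0
```

Call:
carry_out(motion=[{"xyz": [0,0,0.001],"angular": [0,0,0]},{"xyz": [0,0,0.002],"angular": [0,0,0]},{"xyz": [0,0,0.0025],"angular": [0,0,0]},{"xyz": [0,0,0.0025],"angular": [0,0,0]},{"xyz": [0,0,0.0025],"angular": [0,0,0]}])

```text
clock: 48.4
position: [0.4785, 0.3565, 0.1758]
ee_rot: [-0.054, 0.999, 0.0, 0.0]
ft_force: [-5.8, -4.5, 12.9]
grip_width: 0.005
grasp_force: 6.3
```

The force rose past the spring's 9 N at 12 mm of travel, so the pump is fully down. I release it and move to the switch.

Call:
carry_out(motion=[{"xyz": [0,0,-0.01],"angular": [0,0,0]},{"xyz": [0,0,-0.03],"angular": [0,0,0]},{"xyz": [0,0,-0.07],"angular": [0,0,0]},{"xyz": [0,0,-0.11],"angular": [0,0,0]},{"xyz": [0,0,-0.15],"angular": [0,0,0]},{"xyz": [0,-0.03,-0.16],"angular": [0,0,0]},{"xyz": [0,-0.075,-0.16],"angular": [0,0,0]},{"xyz": [0,-0.12,-0.16],"angular": [0,0,0]},{"xyz": [0,-0.165,-0.16],"angular": [0,0,0]},{"xyz": [0,-0.21,-0.16],"angular": [0,0,0]},{"xyz": [0,-0.255,-0.16],"angular": [0,0,0]},{"xyz": [0,-0.3,-0.16],"angular": [0,0,0]}], hand=0)

```text
clock: 49.6
position: [0.5111, 0.0564, 0.3346]
ee_rot: [-0.054, 0.999, 0.0, 0.0]
ft_force: [0.5, -0.8, -0.2]
grip_width: 0.001
grasp_force: 0.0
```

Call:
carry_out(motion=[{"xyz": [0,-0.04,0],"angular": [0,0,0]},{"xyz": [0,-0.08,0.01],"angular": [0,0,0]},{"xyz": [0,-0.08,0.03],"angular": [0,0,0]},{"xyz": [0,-0.08,0.03],"angular": [0,0,0]},{"xyz": [0,-0.08,0.03],"angular": [0,0,0]}], hand=0.42)

```text
clock: 50.1
position: [0.5197, -0.0204, 0.3046]
ee_rot: [-0.055, 0.998, 0.0, -0.0]
ft_force: [-0.3, -0.2, 0.2]
grip_width: 0.421
grasp_force: 0.0
```

```bash
python3 -c "
from h import *
goto([.5212,-.0236,.145],96.5)
w=camera('wrist'); p=np.array([.5212,-.0236,.163])
for z in(.163,.135): print(proj(w,[p[0],p[1],z]).round(1))
cv2.imwrite('pics/w3.png',w['img'][...,::-1])
"
```

```text
xyz [-0.0012 -0.0034  0.1596] ang [ 0.01 -0.02 -0.22] | t 50.1 pos [ 0.5197 -0.0204  0.3046] rows 4.0
[254.3 183.6]
[254.5 177.7]
```

View pics/w3.png

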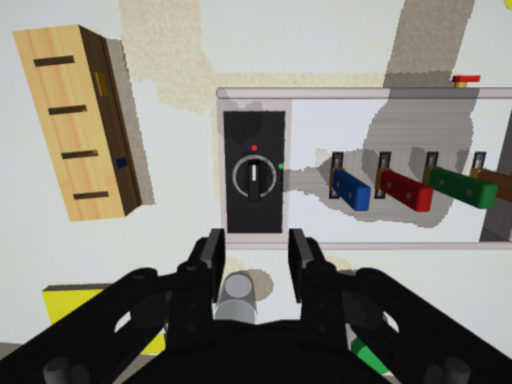

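The wrist view shows the switch bar at (254,182) with its mark at the red dot, matching the prediction of (254,184). The block has been knocked aside, which no longer matters. I descend onto the bar.

Call:
carry_out(motion=[{"xyz": [-0.0012,-0.0034,0.03],"angular": [0,0,0]},{"xyz": [-0.0012,-0.0034,0.065],"angular": [0,0,0]},{"xyz": [-0.0012,-0.0034,0.1],"angular": [0,0,0]},{"xyz": [-0.0012,-0.0034,0.125],"angular": [0,0,0]},{"xyz": [-0.0012,-0.0034,0.14],"angular": [0,0,0]},{"xyz": [-0.0012,-0.0034,0.15],"angular": [0,0,0]},{"xyz": [-0.0012,-0.0034,0.157],"angular": [0,0,0]},{"xyz": [-0.0012,-0.0034,0.157],"angular": [0,0,0]}])

```text
clock: 50.95
position: [0.5213, -0.0241, 0.1473]
ee_rot: [-0.055, 0.999, 0.0, -0.0]
ft_force: [0.8, 0.2, -1.2]
grip_width: 0.42
grasp_force: 0.0
```

Call:
carry_out(motion=[{"xyz": [0,0,0],"angular": [0,0,0]},{"xyz": [0,0,0],"angular": [0,0,0]},{"xyz": [0,0,0],"angular": [0,0,0]},{"xyz": [0,0,0],"angular": [0,0,0]},{"xyz": [0,0,0],"angular": [0,0,0]}], hand=0, grip_force=30)

```text
clock: 51.45
position: [0.5217, -0.0232, 0.1485]
ee_rot: [-0.055, 0.998, 0.001, 0.001]
ft_force: [-2.6, 4.2, 5.1]
grip_width: 0.152
grasp_force: 33.0
```

Call:
carry_out(motion=[{"xyz": [0,0,0],"angular": [0,0,6]},{"xyz": [0,0,0],"angular": [0,0,12]},{"xyz": [0,0,0],"angular": [0,0,18]},{"xyz": [0,0,0],"angular": [0,0,24]},{"xyz": [0,0,0],"angular": [0,0,30]},{"xyz": [0,0,0],"angular": [0,0,36]},{"xyz": [0,0,0],"angular": [0,0,42]},{"xyz": [0,0,0],"angular": [0,0,48]},{"xyz": [0,0,0],"angular": [0,0,54]},{"xyz": [0,0,0],"angular": [0,0,60]},{"xyz": [0,0,0],"angular": [0,0,66]},{"xyz": [0,0,0],"angular": [0,0,67]}])

```text
clock: 52.65
position: [0.5214, -0.0237, 0.1484]
ee_rot: [0.507, 0.862, 0.001, -0.0]
ft_force: [-4.2, 3.4, 7.4]
grip_width: 0.155
grasp_force: 33.4
```

Call:
carry_out(motion=[{"xyz": [0,0,0],"angular": [0,0,0]},{"xyz": [0,0,0],"angular": [0,0,0]},{"xyz": [0,0,0],"angular": [0,0,0]}])

```text
clock: 52.95
position: [0.5213, -0.0237, 0.1484]
ee_rot: [0.506, 0.863, 0.001, -0.0]
ft_force: [-3.8, 4.3, 7.5]
grip_width: 0.151
grasp_force: 33.3
```

Call:
carry_out(motion=[{"xyz": [0,0,0],"angular": [0,0,0]},{"xyz": [0,0,0],"angular": [0,0,0]},{"xyz": [0,0,0],"angular": [0,0,0]},{"xyz": [0,0,0],"angular": [0,0,0]}], hand=0.42)

```text
clock: 53.35
position: [0.5213, -0.0247, 0.1474]
ee_rot: [0.506, 0.863, 0.0, 0.0]
ft_force: [-0.5, -1.0, -0.4]
grip_width: 0.418
grasp_force: 0.0
```

Call:
carry_out(motion=[{"xyz": [0,0,-0.02],"angular": [0,0,0]},{"xyz": [0,0,-0.05],"angular": [0,0,0]},{"xyz": [0,0,-0.09],"angular": [0,0,0]},{"xyz": [0,0,-0.13],"angular": [0,0,0]},{"xyz": [0,0,-0.17],"angular": [0,0,0]},{"xyz": [0,0,-0.17],"angular": [0,0,0]},{"xyz": [0,0,-0.17],"angular": [0,0,0]}])

```text
clock: 54.05
position: [0.5216, -0.0246, 0.3177]
ee_rot: [0.506, 0.863, 0.001, 0.0]
ft_force: [0.3, 0.9, -1.0]
grip_width: 0.421
grasp_force: 0.0
```

```bash
python3 -c "
from h import *
a=camera('scene');w=camera('wrist')
x=cv2.resize(a['img'][140:280,225:405],(514,400),interpolation=cv2.INTER_CUBIC)
y=w['img'][90:290,180:320]; y=cv2.resize(y,(280,400))
cv2.imwrite('pics/end.png',np.hstack([x,y])[...,::-1])
"
```

```text
(no output)
```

View pics/end.png

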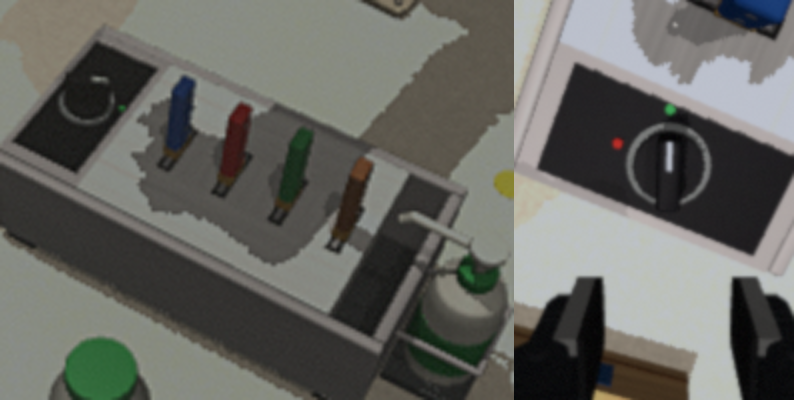

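The final picture shows the white mark pointing at the green dot at (670,110), all four scrapers upright, the pump head up and the gripper clear.

```bash
python3 -c "
from workcell import *
print(hand_in())"
```

```text
the job is handed in; nothing more can be done
None
```

I handed the job in at about 54 s: all four scrapers stand upright in the rack, the pump was pressed right down and came back up, the switch is on, and the robot never touched the jar or paint bottle; hand-in returned no verdict.

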